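# Carry the marked roll length to the cutting guide with a locking tape measure

### The job

Take the blue tape measure from its cradle, hook its end over the end of the white cutting board away from the grey hang-hole, and draw the case back against the spring until its nose is level with the red band, then set it down and press the orange lock. Take the locked tape and lay it upright on the floor of the slotted wooden guide, with its hook drawn up against the guide's open end in the same way, so that the guide holds that length. Leave the other things on the counter where they are.

Things in the scene. Friction and masses are not known exactly. Their poses are not given: they have to be found in the camera images.
- tape_center (a point): centre (half-way up) of the blue tape case, 60 long (x, nose at +x), 36 wide (y), 58 high (z), upright, 0.5 kg; underside 29 below. It starts in a cradle 22 high whose back plate, 2 behind the case, reaches 50 above its underside: grip it across the 36 width first. A yellow blade, 19 wide, leaves the nose 2 to 4 above the underside
- tape_nose (a point): middle of the case's flat front face (the nose, 30 ahead of tape_center), same axes; this face must come level with the red band
- tape_hook (a point): inner face (towards the case) of the steel hook at the blade's end, 24 wide and 3 thick, reaching 12 below the case's underside; this point lies on the case's centre line, 5 below the underside and 12 + blade value ahead of the nose
- lock_top (a point): top centre of the orange lock button on the middle of the case's top, 26 by 24, standing 10 above the case top (39 above tape_center) until pressed
- blade (a joint): how far the blade is drawn out, m: 0 (home) to 0.11; a spring pulls it in with 1.1 to 1.3 N. Friction alone keeps the unlocked case where it is set down on the board
- lock (a joint): travel of the lock button, m, downward: 0 free; it is stiff (2.5 to 4.5 N) and stays where it is left; pushed right down to its stop at 8 mm (6 N do it) its pawl holds the blade, which may slip in by up to 4 mm as the nearest tooth catches
- board_end (a point): middle of the top edge of the end of the white cutting board over which the tape is hooked; the board is fixed, 240 long, 150 wide, 22 thick, top level. x points out of the board over this end (the board lies at -x), y along the edge, z up. It is the end away from the grey round hang-hole
- band_mid (a point): middle of the thin (1 mm) red band across the board's top, 4 wide, same axes as board_end, 78 to 114 inwards (-x) from that end; only the band is a mark, it hinders nothing
- guide_end (a point): middle of the floor's top edge at the open end to hook on, of a fixed wooden U channel, 220 long inside, shut at the other end by a dark plate, floor 22 thick, 50 between its 8 thick slotted walls, 46 high above the floor. x points out over this end (channel at -x), y across, z up. No room for fingers beside the case inside: grip it fore and aft (60 long), above the blade
- shaker_mid (a point): brown wooden shaker, 42 across and 72 high, bystander; this point is its centre
- pan: small open steel pan, 105 by 160, 65 high, holding a tomato and a green pepper, bystander; origin at its underside
- cup: blue cup, 72 across, 100 high, bystander; origin at its underside
- sauce: red sauce bottle, 54 across, 150 high, bystander; origin at its underside
- vinegar: tall amber glass bottle, 66 across, 230 high, bystander; origin at its underside
- scraper: dough scraper lying flat, steel blade 70 by 70, wooden handle, 178 long in all, bystander

How it is judged:
By the outcome, as a careful person would: the job done as asked, in the order asked, and still so for the second after the job is handed in, with the robot touching nothing.
It also fails if it takes over 58 s, if anything falls off the work surface, if the arm or the gripper's body presses on something with over 40 N, if the wrist force passes 120 N, or if a joint passes its speed limit or range.

### The arm

A 6-joint arm with a two-finger parallel gripper is mounted at the origin on the work surface. World frame = base frame: x ahead of the robot, y to its left, z up, the work surface at z = 0. Lengths are in m, angles in degrees, forces in N, time in s.
With the tool pointing down it reaches from about 0.375 to 0.9 m from the base axis. Payload 3.1 kg.
Tool frame: the origin (TCP) lies at the very end of the fingers, on their centre line; the grasp point (between the pads) lies 19 mm behind it; z points along the fingers, y is the direction in which the jaws open and shut (so a half turn about z gives the same grasp; the last joint's range is limited). The gripper opens to 87 mm and grips with 3 to 60 N. Pads are 19 mm wide; open, the fingers measure 117 mm over their backs; the gripper's body (75 mm by 190 mm) begins 51 mm behind the grasp point.
Start: joints at [59.559, 30.224, 82.088, -0, 67.689, -10.227], TCP at [0.216, 0.586, 0.223] pointing down, gripper open.
Joint ranges: [-176.69, 176.69], [-43.24, 126.21], [12.49, 139.97], [-82, 262], [0, 151.66], [-163.58, 163.58]. Speed limits (degrees/s): [159.86, 159.86, 180, 180, 180, 180].

### API

Orientations are given as a 3x3 rotation matrix whose columns are the frame's x, y, z axes.
In Python, from rig import read_state, capture, hand_in gives the robot as it stands. The module is installed in compiled form; this text tells all that it offers.
- The arm moves only by the tool send_rows, never from a script. Its argument "moves" is one flat list of numbers, 7 for each row, row after row: the turn, a rotation vector about the world's x, y, z in degrees, then the shift along the world's x, y, z in cm, then the gripper's target within -1 to 1 (fully open at 1, half-way at 0, shut at -1). In form: [rx, ry, rz, tx, ty, tz, hand, rx, ry, rz, tx, ty, tz, hand, ...]. A call has 1 to 20 rows; each row shifts and turns the commanded pose from where the row before left it; what a row does not reach is not made up. A row lasts 1/10 s, in which the tool goes at most 50 mm and 8.59 degrees, less where a joint would pass 70% of its speed; a pose out of reach is approached as far as the arm can. A call with a gripper value outside its range is refused whole. The fingers move at their own pace and stop on an object; the grip force is fixed at half the most. Time passes only in rows, so rows that do not move let the fingers close. It gives the time, the measured TCP pose, the force and the opening at its end, in the units of the state.
- read_state(): the state, without advancing time (a new reading comes with each control period).
- capture(name): name is "scene" or "top" or "wrist"; returns a dict with "pixels" (420x560x3 uint8, red, green, blue), "vertical_fov" (degrees; the focal length in pixels is half the picture's height over the tangent of half this angle, whatever the lens; pixels are square), "cx", "cy" (the principal point, pixels), "rvec" (rotation vector, rad) and "tvec" (3), from world to camera coordinates, as OpenCV has them. Camera axes: x right, y down, z forward; pixel columns grow to the right and rows downward; lengths in m; the calibration is good to about 2 mm. A picture is of the moment at which its call begins. There is no depth.
- hand_in(): hands the job in, once; it reports no verdict.
The state is a dict: "time_s": time; "joint_positions": joint angles; "qvel": joint speeds; "tau": joint torques, N m; "position": TCP position; "tcp_rot": TCP orientation; "force": force on the tool from outside, world axes, zero at the start; "moment": the same for the moment, N m; "opening": opening from 0.0 (shut) to 1.0 (fully open).
Only numpy, scipy, OpenCV 4.12 (cv2) and the standard library are available. Lean on these libraries where they do the work, as an engineer would, in place of code of your own. Each camera call takes 0.05 s, during which the arm holds its last target.

## Working session

There is one attempt and no reset: what is moved stays moved. The work goes in short steps, Python scripts to look and compute and a tool call to move; the robot and the scene stay as the last step left them, time stands still between calls to the robot, and variables do not carry over. Pictures are saved under pics/ and viewed, and the job is handed in when it is done.

Besides the shell and the picture viewer there is one more tool, called after "Emit:" in YAML: its name, and indented under it one key for each argument. send_rows: Moves the arm, as the interface text tells. Its arguments: {"type":"object","properties":{"moves":{"type":"array","items":{"type":"number"}}},"required":["moves"]}

```bash
ls; mkdir -p pics
cat > h.py <<'E'
import numpy as np, cv2, json
from rig import read_state, capture, hand_in
def cap(n,f):
    c=capture(n); cv2.imwrite('pics/%s.png'%f, c['pixels'][:,:,::-1]); np.save('pics/%s.npy'%f,np.array([c],dtype=object),allow_pickle=True); return c
def load(f): return np.load('pics/%s.npy'%f,allow_pickle=True)[0]
def K(c):
    h=c['pixels'].shape[0]; f=h/2/np.tan(np.radians(c['vertical_fov'])/2)
    return np.array([[f,0,c['cx']],[0,f,c['cy']],[0,0,1.]])
def ray(c,p):
    R=cv2.Rodrigues(np.array(c['rvec'],float))[0]; t=np.array(c['tvec'],float).ravel()
    d=R.T@np.linalg.inv(K(c))@np.array([p[0],p[1],1.]); return -R.T@t,d
def onz(c,p,z):
    o,d=ray(c,p); return o+d*(z-o[2])/d[2]
def proj(c,P):
    q=cv2.projectPoints(np.array(P,float).reshape(-1,1,3),np.array(c['rvec'],float),np.array(c['tvec'],float),K(c),None)[0]; return q.reshape(-1,2)
def tri(c1,p1,c2,p2):
    o1,d1=ray(c1,p1);o2,d2=ray(c2,p2); d1/=np.linalg.norm(d1);d2/=np.linalg.norm(d2)
    s=np.linalg.lstsq(np.stack([d1,-d2],1),o2-o1,rcond=None)[0]
    a=o1+s[0]*d1;b=o2+s[1]*d2; return (a+b)/2,np.linalg.norm(a-b)
E
python3 - <<'E'
from h import *
for n in ['scene','top','wrist']:
    c=cap(n,n+'0'); print(n,{k:v for k,v in c.items() if k!='pixels'})
print(read_state())
E
```

```text
pics
scene {'vertical_fov': 55.59014239643952, 'cx': 281.0085405930847, 'cy': 211.4636307277646, 'rvec': array([ 1.92450703,  1.70386564, -0.60432333]), 'tvec': array([-0.18398648, -0.39924316,  1.33285341])}
top {'vertical_fov': 53.29301549037025, 'cx': 278.0833554108767, 'cy': 209.31981572668704, 'rvec': array([ 2.14299009, -2.18376817,  0.1059296 ]), 'tvec': array([0.13661984, 0.61113529, 1.16354054])}
wrist {'vertical_fov': 71.36505971011395, 'cx': 276.0302028575753, 'cy': 210.8385352674896, 'rvec': array([-2.38337122, -1.66076183, -0.23012816]), 'tvec': array([-0.62408263, -0.03256886,  0.39096446])}
{'time_s': 0.15, 'joint_positions': array([ 5.95583780e+01,  3.02693221e+01,  8.21413228e+01, -2.14188990e-03,
        6.76894892e+01, -1.02257230e+01]), 'qvel': array([-0.05348895, -0.09681783, -0.22752415,  0.04045055,  0.03734885,
        0.05474701]), 'tau': array([ 5.56555806e-04, -4.40429771e+01, -1.76843673e+01,  6.33448153e-02,
        5.52179141e-02, -7.47372724e-05]), 'position': array([0.21564031, 0.58599991, 0.22175865]), 'tcp_rot': array([[-9.38401966e-01,  3.45544524e-01, -8.55656620e-04],
       [ 3.45545473e-01,  9.38400769e-01, -1.52426684e-03],
       [ 2.76246771e-04, -1.72604327e-03, -9.99998472e-01]]), 'force': array([ 0.42214562,  0.19219608, -0.26463861]), 'moment': array([0.02206298, 0.01849285, 0.04298797]), 'opening': 1.0015365013784028}
```

View pics/scene0.png

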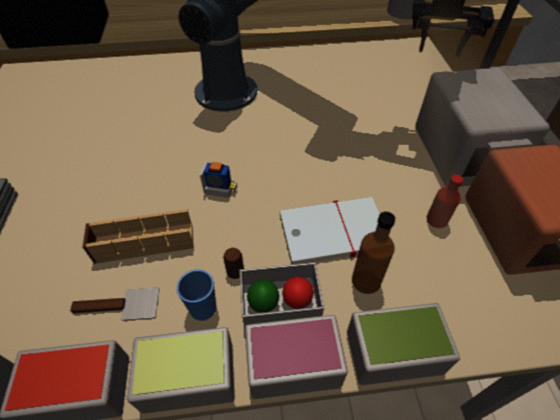

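View pics/top0.png

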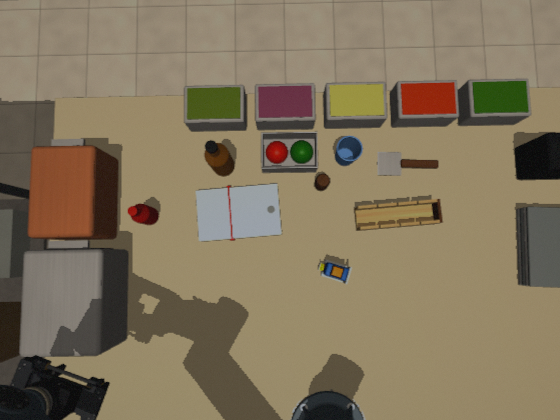

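View pics/wrist0.png

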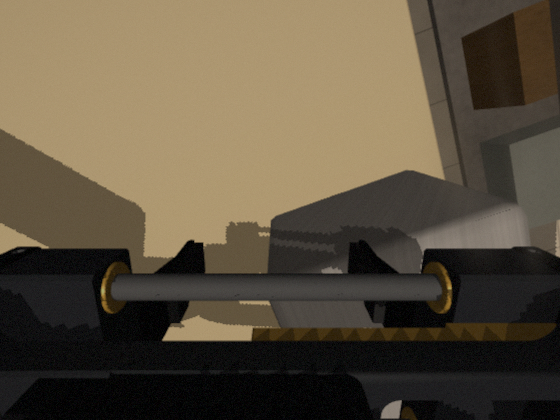

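Run:
```python
from h import *
t=load('top0')['pixels'][:,:,::-1]; s=load('scene0')['pixels'][:,:,::-1]
def crop(im,x,y,w,h,k,f): cv2.imwrite('pics/%s.png'%f,cv2.resize(im[y:y+h,x:x+w],None,fx=k,fy=k,interpolation=cv2.INTER_NEAREST))
crop(t,185,130,270,160,2.9,'t_all'); crop(s,75,150,330,130,2.4,'s_all')
crop(t,310,255,50,35,14,'t_tape'); crop(s,190,150,60,50,12,'s_tape')
c=load('top0')
for n,p,z in [('board',(198,214),.022),('hole',(271,210),.022),('band',(231,213),.022),('tape',(337,271),.06),('guideopen',(357,217),.022),('guideshut',(438,210),.06)]: print(n,onz(c,p,z).round(3))
```

```text
board [0.606 0.357 0.022]
hole [0.613 0.146 0.022]
band [0.607 0.261 0.022]
tape [ 0.437 -0.034  0.06 ]
guideopen [ 0.588 -0.101  0.022]
guideshut [ 0.6  -0.32  0.06]
```

View pics/t_all.png

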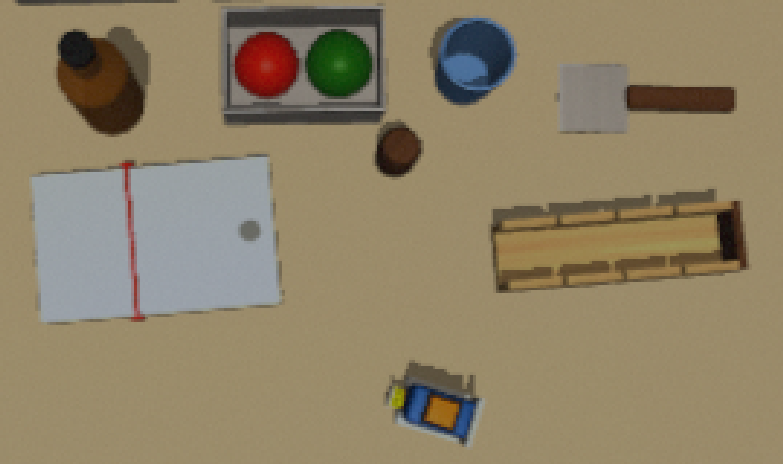

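View pics/s_all.png

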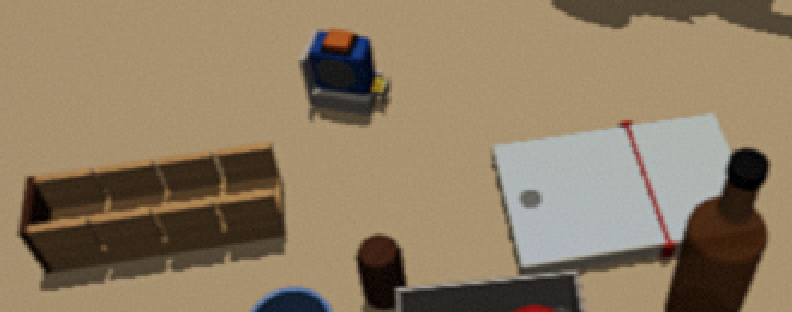

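View pics/t_tape.png

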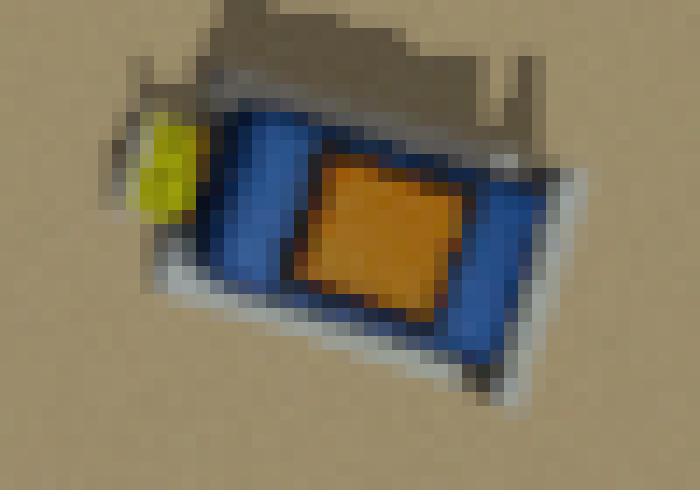

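View pics/s_tape.png

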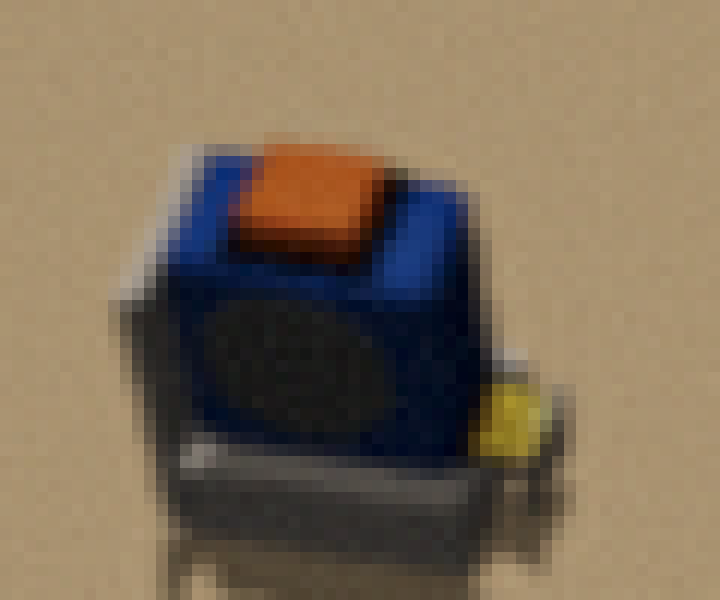

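Run:
```python
from h import *
T=load('top0');S=load('scene0')
t=T['pixels'].astype(int); s=S['pixels'].astype(int)
def mk(im,f,box):
    x,y,w,h=box; m=np.zeros(im.shape[:2],np.uint8); sub=im[y:y+h,x:x+w]; m[y:y+h,x:x+w]=f(sub[...,0],sub[...,1],sub[...,2]); return m
def rect(m):
    n,l,st,cc=cv2.connectedComponentsWithStats(m); i=1+np.argmax(st[1:,4]); c=cv2.findContours((l==i).astype(np.uint8),cv2.RETR_EXTERNAL,cv2.CHAIN_APPROX_NONE)[0][0]
    return cv2.minAreaRect(c),cc[i],c,st[i]
# button
m=mk(t,lambda r,g,b:(r>110)&(b<60)&(r>g*1.3),(310,255,60,40)); r,cc,_,st=rect(m); print('btn top',r,cc,st[4])
ms=mk(s,lambda r,g,b:(r>150)&(b<80)&(r>g*1.5),(190,150,60,50)); r2,cs,_,st=rect(ms); print('btn scene',r2,cs)
for a,b in [(cc,cs),((337.5-.5,272.1-.5),(216.1-.5,166.1-.5))]: print(tri(T,a,S,b))
# board
m=mk(t,lambda r,g,b:(b>150)&(r>130),(190,175,100,75)); m=cv2.morphologyEx(m,cv2.MORPH_CLOSE,np.ones((7,7)))
r,cc,c,st=rect(m); bx=cv2.boxPoints(r); print('board',r); 
for p in bx: print(p,onz(T,p,.022).round(4))
m=mk(t,lambda r,g,b:(r>130)&(g<80),(222,178,20,70)); ys,xs=np.nonzero(m); pts=np.stack([xs,ys],1).astype(np.float32)
P=np.array([onz(T,p,.023) for p in pts]); print('band',len(P)); vx,vy,x0,y0=cv2.fitLine(P[:,:2].astype(np.float32),cv2.DIST_L2,0,.01,.01).ravel(); print(vx,vy,x0,y0,'extent x',P[:,0].min(),P[:,0].max())
```

```text
btn top ((336.6500244140625, 271.5500183105469), (9.803058624267578, 8.221921920776367), 18.43494987487793) [336.80722892 271.4939759 ] 83
btn scene ((215.5, 165.0), (6.0, 9.0), 90.0) [215.35714286 164.94642857]
(array([ 0.43723096, -0.03024056,  0.09063824]), np.float64(0.0019106208548365596))
(array([ 0.43683691, -0.03052805,  0.08804118]), np.float64(0.0008099477642770862))
board ((237.56503295898438, 212.0547332763672), (50.15879440307617, 81.64546203613281), 85.07289123535156)
[194.73914 190.5742 ] [0.6742 0.3661 0.022 ]
[276.0829  183.56181] [0.6901 0.1296 0.022 ]
[280.39093 233.53526] [0.5448 0.1198 0.022 ]
[199.04718 240.54765] [0.5291 0.3534 0.022 ]
band 42
0.997731 0.06732652 0.60892534 0.26475784 extent x 0.5289366092213849 0.6855701064722155
```

Run:
```python
from h import *
T=load('top0');S=load('scene0')
print('vin cap',onz(T,(211,146.5),.23),onz(S,(386.5,218),.23),tri(T,(211,146.5),S,(386.5,218)))
print('vin base proj', proj(T,[onz(T,(211,146.5),.23)*[1,1,0]]),proj(S,[onz(T,(211,146.5),.23)*[1,1,0]]))
print('sauce',tri(T,(134,210.5),S,(456,182)))
print('shaker top',onz(T,(322,180),.072)); print('cup',onz(T,(350,147),.1)); 
st=read_state(); W=load('wrist0')
R=cv2.Rodrigues(W['rvec'])[0]; o=-R.T@W['tvec']; A=st['tcp_rot']; print('cam in tcp',A.T@(o-st['position']),'\n',(R@A).round(3)); print('tcp px',proj(W,[st['position'], st['position']+.05*A[:,2],st['position']+.15*A[:,2]]))
# guide
t=T['pixels'][:,:,::-1]
cv2.imwrite('pics/t_g.png',cv2.resize(t[190:240,345:450],None,fx=7.5,fy=7.5,interpolation=cv2.INTER_CUBIC))
s=S['pixels'][:,:,::-1]
cv2.imwrite('pics/s_g.png',cv2.resize(s[200:270,75:205],None,fx=6,fy=6,interpolation=cv2.INTER_CUBIC))
```

```text
vin cap [0.74913299 0.28371071 0.23      ] [0.75320041 0.28300313 0.23      ] (array([0.75024107, 0.28454137, 0.22597753]), np.float64(0.00031581318123196706))
vin base proj [[224.00501672 166.19180104]] [[365.30265458 280.04355767]]
sauce (array([0.60694631, 0.5017601 , 0.13892426]), np.float64(0.0023814519643910645))
shaker top [0.68912514 0.00110971 0.072     ]
cup [ 0.77414191 -0.07529989  0.1       ]
cam in tcp [ 7.48679586e-02 -1.34823171e-04 -1.62533243e-01] 
 [[-0.001  1.    -0.001]
 [-0.962 -0.001 -0.274]
 [-0.274  0.     0.962]]
tcp px [[276.19291584 256.37645316]
 [276.11485842 228.84912316]
 [276.02889001 198.53194276]]
```

View pics/t_g.png

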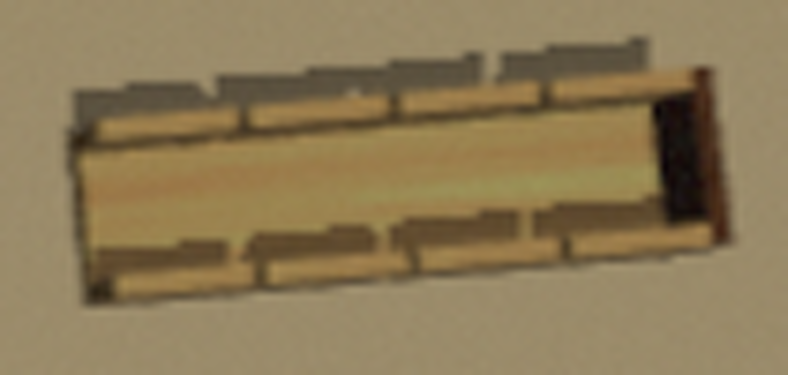

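View pics/s_g.png

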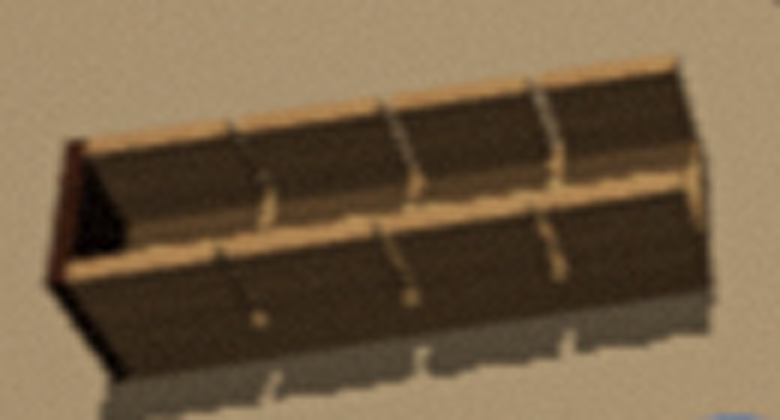

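Emit:
send_rows:
  moves: [0, 0, -6.4, 1.58, -4.4, -0.5, 1, 0, 0, -6.4, 1.58, -4.4, -0.5, 1, 0, 0, -6.4, 1.58, -4.4, -0.5, 1, 0, 0, -6.4, 1.58, -4.4, -0.5, 1, 0, 0, -6.4, 1.58, -4.4, -0.5, 1, 0, 0, -6.4, 1.58, -4.4, -0.5, 1, 0, 0, -6.4, 1.58, -4.4, -0.5, 1, 0, 0, -6.4, 1.58, -4.4, -0.5, 1, 0, 0, -6.4, 1.58, -4.4, -0.5, 1, 0, 0, -6.4, 1.58, -4.4, -0.5, 1, 0, 0, -6.4, 1.58, -4.4, -0.5, 1, 0, 0, -6.4, 1.58, -4.4, -0.5, 1, 0, 0, -6.4, 1.58, -4.4, -0.5, 1, 0, 0, -6.4, 1.58, -4.4, -0.5, 1, 0, 0, 0, 0, 0, 0, 1, 0, 0, 0, 0, 0, 0, 1]

```text
time_s: 1.75
position: [0.4369, -0.0304, 0.1522]
tcp_rot: [[0.341, 0.94, -0.001], [0.94, -0.341, 0.001], [0.0, -0.001, -1.0]]
force: [-0.9, 0.4, 0.2]
opening: 1.001
```

Run:
```python
from h import *
c=cap('wrist','w1'); s=read_state(); print(s['position'],s['tcp_rot'].round(4),s['joint_positions'],s['time_s'],s['force'])
cv2.imwrite('pics/w1b.png',cv2.resize(c['pixels'][100:400,150:400,::-1],None,fx=2,fy=2))
```

```text
[ 0.43616581 -0.02916571  0.15226571] [[ 3.392e-01  9.407e-01 -1.900e-03]
 [ 9.407e-01 -3.392e-01  9.000e-04]
 [ 2.000e-04 -2.100e-03 -1.000e+00]] [-1.85468234e+01  2.28521835e+01  1.12342860e+02  2.24349273e-02
  4.49244098e+01  1.26771752e+00] 1.8 [-0.75231845  0.64034672  0.03684901]
```

View pics/w1.png

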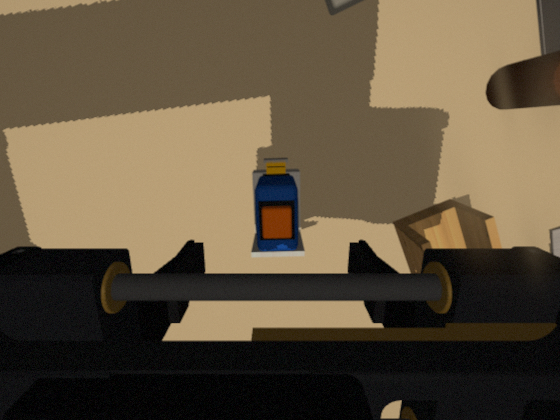

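Run:
```python
from h import *
c=load('w1'); im=c['pixels'].astype(int); x,y,w,h=240,150,80,110
sub=im[y:y+h,x:x+w]; r,g,b=sub[...,0],sub[...,1],sub[...,2]
m=((r>120)&(b<60)&(r>g*1.5)).astype(np.uint8); 
cn=max(cv2.findContours(m,cv2.RETR_EXTERNAL,cv2.CHAIN_APPROX_NONE)[0],key=cv2.contourArea); R=cv2.minAreaRect(cn); print(R)
ctr=np.array(R[0])+[x,y]; print('btn',onz(c,ctr,.088))
m=((b>g*1.5)&(b>r*1.6)&(b>40)).astype(np.uint8)
cn=max(cv2.findContours(m,cv2.RETR_EXTERNAL,cv2.CHAIN_APPROX_NONE)[0],key=cv2.contourArea); 
L=[];Rr=[]
for row in range(m.shape[0]):
    xs=np.nonzero(m[row])[0]
    if len(xs)>20: L.append((xs[0]+x,row+y));Rr.append((xs[-1]+x,row+y))
print(len(L),L[0],Rr[0],L[-1],Rr[-1])
for E in (L,Rr):
    P=np.array([onz(c,p,.078)[:2] for p in E]); v=cv2.fitLine(P.astype(np.float32),cv2.DIST_L1,0,.01,.01).ravel(); print(v, np.degrees(np.arctan2(v[1],v[0])),P[0],P[-1])
cv2.imwrite('pics/w1c.png',cv2.resize(c['pixels'][150:265,235:325,::-1],None,fx=5,fy=5,interpolation=cv2.INTER_CUBIC))
```

```text
((36.5, 73.5), (27.0, 25.0), 90.0)
btn [ 0.43723238 -0.03066522  0.088     ]
35 (np.int64(261), 177) (np.int64(292), 177) (np.int64(260), 250) (np.int64(289), 250)
[ 0.33996096  0.9404395   0.41884467 -0.03399988] 70.1255 [0.43785483 0.0080337 ] [ 0.41418625 -0.05178605]
[ 0.29445705  0.9556647   0.46079096 -0.01077769] 72.875015 [ 0.46160272 -0.00060427] [ 0.43804242 -0.06045141]
```

View pics/w1c.png

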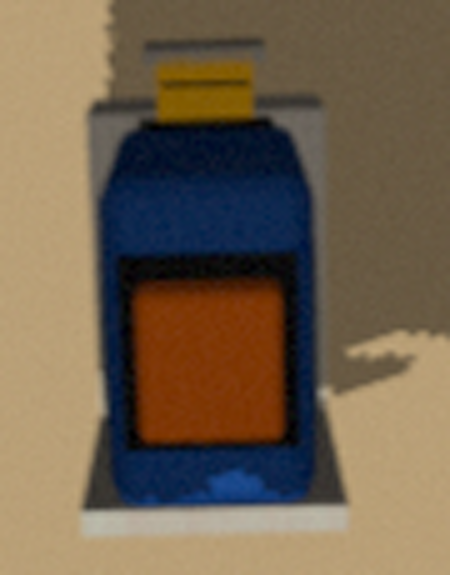

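Emit:
send_rows:
  moves: [0, 0, 0, 0.03, -0.03, -2.8, 1, 0, 0, 0, 0.03, -0.03, -2.8, 1, 0, 0, 0, 0.02, -0.03, -2.8, 1, 0, 0, 0, 0.02, -0.03, -2.8, 1, 0, 0, 0, 0, 0, 0, 1, 0, 0, 0, 0, 0, 0, -1, 0, 0, 0, 0, 0, 0, -1, 0, 0, 0, 0, 0, 0, -1, 0, 0, 0, 0, 0, 0, -1, 0, 0, 0, 0, 0, 0, -1, 0, 0, 0, 0, 0, 0, -1]

```text
time_s: 2.9
position: [0.4383, -0.0308, 0.041]
tcp_rot: [[0.339, 0.941, 0.001], [0.941, -0.339, -0.0], [0.0, 0.001, -1.0]]
force: [0.5, -0.6, -0.6]
opening: 0.539
```

Run:
```python
from h import *
c=cap('wrist','w2'); s=read_state(); print(s['position'],s['opening'],s['time_s'],s['force'],s['moment'])
```

```text
[ 0.43824905 -0.03081541  0.04083106] 0.48931210684170756 2.95 [ 0.35772957 -0.19762623 -0.19415326] [-0.12583785  0.12130245 -0.0292965 ]
```

View pics/w2.png

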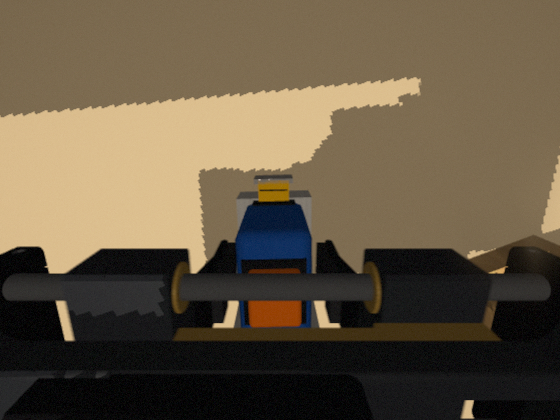

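Emit:
send_rows:
  moves: [0, 0, 0, 0, 0, 0, -1, 0, 0, 0, 0, 0, 0, -1, 0, 0, 0, 0, 0, 0, -1, 0, 0, 0, 0, 0, 1.0, -1, 0, 0, 0, 0, 0, 2.5, -1, 0, 0, 0, 0, 0, 3.0, -1, 0, 0, 0, 0, 0, 1.4, -1, 0, 0, 0, 0, 0, 0, -1]

```text
time_s: 3.75
position: [0.4393, -0.031, 0.1212]
tcp_rot: [[0.339, 0.941, 0.004], [0.941, -0.339, -0.001], [0.0, 0.004, -1.0]]
force: [0.6, -0.4, -6.2]
opening: 0.412
```

Run:
```python
from h import *
c=cap('wrist','w3'); cap('scene','s3'); s=read_state(); print(s['position'],s['opening'],s['time_s'],s['force'],s['moment'])
```

```text
[ 0.43769433 -0.03057767  0.11938627] 0.4089844604616503 3.85 [ 0.0630589   0.02124079 -5.92177838] [-0.14874632  0.11489923  0.00901466]
```

View pics/w3.png

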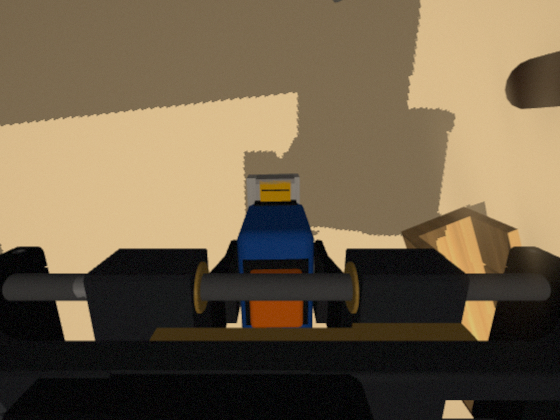

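Emit:
send_rows:
  moves: [0, 0, 2.6, 1.6, 3.56, 0, -1, 0, 0, 2.6, 1.6, 3.56, 0, -1, 0, 0, 2.6, 1.6, 3.56, 0, -1, 0, 0, 2.6, 1.6, 3.56, 0, -1, 0, 0, 2.6, 1.6, 3.56, 0, -1, 0, 0, 2.6, 1.6, 3.56, 0, -1, 0, 0, 2.6, 1.6, 3.56, 0, -1, 0, 0, 2.6, 1.6, 3.56, 0, -1, 0, 0, 2.6, 1.6, 3.56, 0, -1, 0, 0, 0.3, 1.6, 3.56, 0, -1, 0, 0, 0, 0, 0, -1, -1, 0, 0, 0, 0, 0, -1, -1, 0, 0, 0, 0, 0, 0, -1, 0, 0, 0, 0, 0, 0, -1]

```text
time_s: 5.25
position: [0.5965, 0.3237, 0.0976]
tcp_rot: [[-0.067, 0.998, -0.005], [0.998, 0.067, -0.002], [-0.001, -0.005, -1.0]]
force: [0.1, 0.3, -6.1]
opening: 0.406
```

Run:
```python
from h import *
c=cap('wrist','w4'); cap('scene','s4');cap('top','t4'); s=read_state(); print(s['position'],s['tcp_rot'].round(4),s['opening'],s['time_s'],s['force'],s['moment'])
```

```text
[0.59834811 0.32447332 0.09987553] [[-6.660e-02  9.978e-01  3.000e-04]
 [ 9.978e-01  6.660e-02  1.000e-04]
 [ 1.000e-04  3.000e-04 -1.000e+00]] 0.41399837133766537 5.4 [-0.09753701 -0.64353168 -5.14828662] [-0.08894237  0.02889839 -0.01199156]
```

View pics/w4.png

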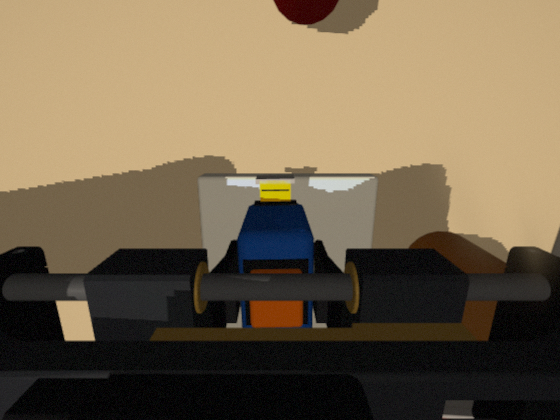

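View pics/s4.png

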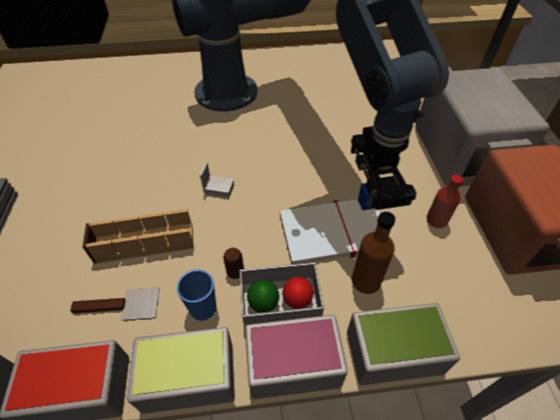

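View pics/t4.png

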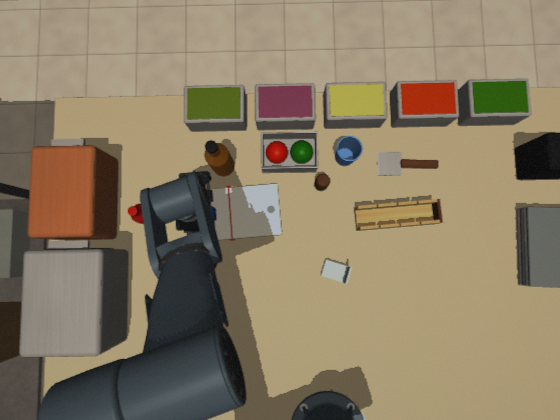

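Run:
```python
from h import *
c=load('w4'); 
cv2.imwrite('pics/w4c.png',cv2.resize(c['pixels'][165:225,190:390,::-1],None,fx=4,fy=4,interpolation=cv2.INTER_CUBIC))
g=c['pixels'].astype(int).sum(2)
for col in (210,230,320,340,360): 
    d=np.diff(g[160:195,col]); print(col, g[165:190,col])
```

```text
210 [288 289 288 299 292 293 293 282 235 213 211 255 319 354 368 388 387 388
 386 389 384 386 390 387 387]
230 [290 289 295 281 293 298 294 295 241 218 229 350 515 582 611 627 629 640
 632 633 496 384 382 386 385]
320 [511 519 513 514 520 514 520 512 355 229 242 343 511 581 599 618 622 622
 617 623 617 623 624 619 485]
340 [508 509 512 516 515 511 514 514 357 218 235 337 503 586 602 609 620 620
 618 624 620 620 615 622 616]
360 [514 506 505 514 518 509 513 512 355 220 242 331 508 580 604 610 613 599
 595 468 385 382 382 379 385]
```

View pics/w4c.png

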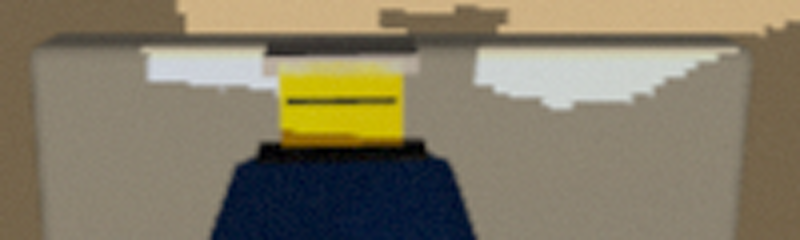

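Run:
```python
from h import *
c=load('w4'); u=np.array([-.067,.9977])
a=onz(c,(200,176.3),.022);b=onz(c,(376,176.3),.022);print(a,b,(a+b)/2)
print('bottom edge',onz(c,(290,172.8),.0),onz(c,(210,172.8),0))
# nose bottom slot & hook
p=np.array([0.59835,.32447]); z=.0999-.0195+.003
print('blade z',z)
for n,px in [('nose slot',(276,201)),('hook front',(276,176)),('hook/blade',(276,181))]:
    q=onz(c,px,z); print(n,q,(q[:2]-p)@u)
```

```text
[0.53160279 0.35605486 0.022     ] [0.67539182 0.36561881 0.022     ] [0.60349731 0.36083683 0.022     ]
bottom edge [0.60617177 0.36059091 0.        ] [0.53492348 0.35585589 0.        ]
blade z 0.0834
nose slot [0.59444195 0.35469926 0.0834    ] 0.03042157305438897
hook front [0.59341546 0.3703144  0.0834    ] 0.04606956997313494
hook/blade [0.59361686 0.36725062 0.0834    ] 0.042999348058266676
```

Emit:
send_rows:
  moves: [0, 0, 0, 0, 0, -2.5, -1, 0, 0, 0, 0, 0, -2.0, -1, 0, 0, 0, 0, 0, -1.0, -1, 0, 0, 0, 0, 0, 0, -1, 0, 0, 0, 0, 0, 0, -1]

```text
time_s: 5.9
position: [0.5989, 0.3254, 0.0454]
tcp_rot: [[-0.067, 0.998, 0.001], [0.998, 0.067, 0.001], [0.0, 0.002, -1.0]]
force: [0.1, 0.7, -4.5]
opening: 0.41
```

Run:
```python
from h import *
c=cap('wrist','w5'); s=read_state(); print(s['position'],s['tcp_rot'][:,1].round(4),s['opening'],s['time_s'],s['force'],s['moment'])
cv2.imwrite('pics/w5c.png',cv2.resize(c['pixels'][130:250,150:410,::-1],None,fx=3,fy=3,interpolation=cv2.INTER_CUBIC))
```

```text
[0.59927664 0.32557856 0.04584938] [0.9977 0.0676 0.0026] 0.4094716266756217 5.95 [ 0.78786719 -0.1733889  -5.41424748] [-0.10039453  0.0332697   0.02053681]
```

View pics/w5c.png

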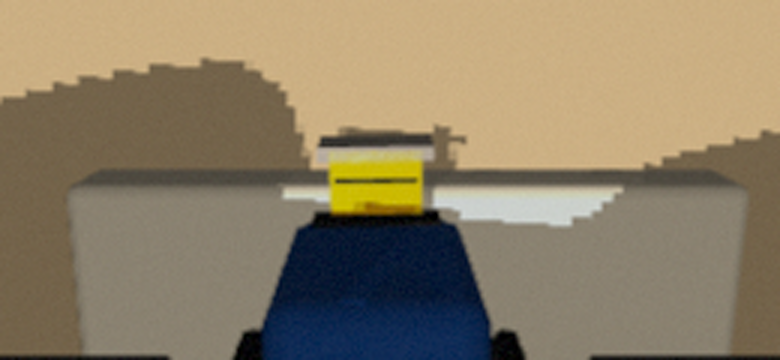

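Emit:
send_rows:
  moves: [0, 0, 0, 0.04, -0.6, -0.1, -1, 0, 0, 0, 0.08, -1.2, 0, -1, 0, 0, 0, 0.1, -1.5, 0, -1, 0, 0, 0, 0.1, -1.5, 0, -1, 0, 0, 0, 0.1, -1.5, 0, -1, 0, 0, 0, 0.1, -1.5, 0, -1, 0, 0, 0, 0.07, -1.0, 0, -1, 0, 0, 0, 0, 0, 0, -1, 0, 0, 0, 0, 0, 0, -1]

```text
time_s: 6.85
position: [0.6039, 0.2369, 0.0434]
tcp_rot: [[-0.067, 0.998, -0.001], [0.998, 0.067, 0.0], [0.0, -0.001, -1.0]]
force: [0.6, 0.5, -5.7]
opening: 0.417
```

Run:
```python
from h import *
c=cap('wrist','w6'); s=read_state(); print(s['position'],s['tcp_rot'][:,1].round(4),s['opening'],s['time_s'],s['force'],s['moment'])
cv2.imwrite('pics/w6c.png',cv2.resize(c['pixels'][50:270,150:410,::-1],None,fx=3,fy=2.7,interpolation=cv2.INTER_CUBIC))
```

```text
[0.60383488 0.23741173 0.04336279] [ 9.977e-01  6.770e-02 -4.000e-04] 0.4127560248562858 6.9 [ 0.74528231  1.50909419 -6.07383434] [ 0.18702242 -0.15431422 -0.11445135]
```

View pics/w6c.png

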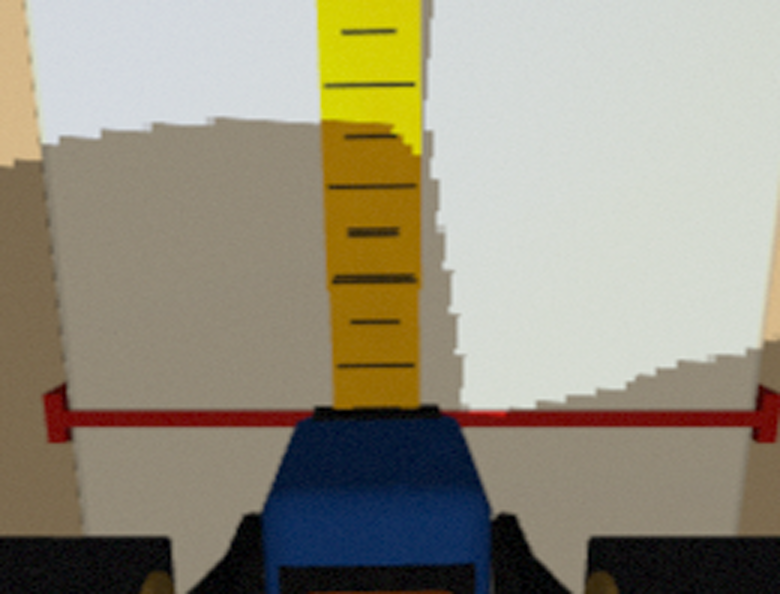

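Run:
```python
from h import *
c=load('w6'); u=np.array([-.067,.9977]); g=c['pixels'].astype(int)
for col in (190,230,320,380): 
    r=g[195:215,col]; m=(r[:,0]>1.6*r[:,1]); print(col,np.nonzero(m)[0]+195)
for col in (265,276,287): print(col,g[196:206,col].tolist())
p=np.array([.6036,.2375])
bd=[onz(c,(x,204.7),.023) for x in (200,360)]; print(bd)
b=onz(c,(276,204.7),.023); print('band fwd of tcp',(b[:2]-p)@u)
for z in (.024,.027,.03): print('nose',z,(onz(c,(276,200.5),z)[:2]-p)@u)
print('hook?',g[0:60,276].tolist()[::4])
```

```text
190 [202 203 204 205 206 207]
230 [202 203 204 205 206 207]
320 [202 203 204 205 206 207]
380 [202 203 204 205 206 207]
265 [[152, 108, 3], [150, 108, 4], [153, 109, 7], [154, 107, 6], [151, 105, 2], [91, 66, 7], [4, 1, 2], [4, 4, 0], [7, 3, 4], [18, 20, 30]]
276 [[150, 107, 7], [150, 106, 8], [151, 108, 10], [150, 108, 10], [105, 76, 12], [42, 32, 12], [9, 10, 9], [5, 5, 3], [8, 8, 12], [17, 22, 37]]
287 [[148, 106, 2], [149, 106, 4], [149, 107, 1], [150, 108, 7], [126, 89, 0], [70, 49, 13], [9, 6, 12], [7, 10, 6], [4, 9, 11], [16, 24, 37]]
[array([0.55310531, 0.26064963, 0.023     ]), array([0.65634763, 0.2674935 , 0.023     ])]
band fwd of tcp 0.0264371987706585
nose 0.024 0.02947844583050314
nose 0.027 0.030216544821276028
nose 0.03 0.030954643812048915
hook? [[210, 182, 134], [211, 182, 137], [208, 180, 134], [212, 183, 137], [211, 181, 137], [213, 184, 138], [210, 181, 135], [196, 184, 149], [208, 207, 118], [211, 199, 0], [131, 123, 27], [212, 203, 1], [212, 202, 1], [212, 205, 1], [213, 206, 1]]
```

View pics/w6.png

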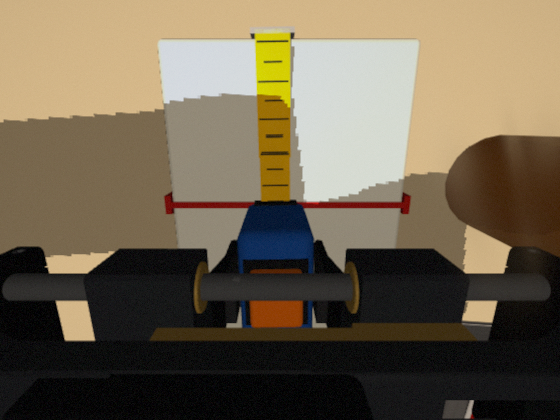

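Emit:
send_rows:
  moves: [0, 0, 0, 0.03, -0.45, 0, -1, 0, 0, 0, 0, 0, -0.1, -1, 0, 0, 0, 0, 0, 0, -1]

```text
time_s: 7.2
position: [0.6039, 0.2331, 0.0423]
tcp_rot: [[-0.068, 0.998, -0.001], [0.998, 0.068, -0.0], [-0.0, -0.001, -1.0]]
force: [0.6, 1.4, -5.4]
opening: 0.412
```

Run:
```python
from h import *
s=read_state(); print(s['position'],s['time_s'],s['force'],s['moment'])
c=cap('wrist','w7'); g=c['pixels'].astype(int)
for col in (190,320): 
    r=g[195:225,col]; m=(r[:,0]>1.6*r[:,1]); print(col,np.nonzero(m)[0]+195)
s=read_state(); print(s['position'],s['time_s'],s['force'],s['moment'])
```

```text
[0.60392189 0.23307264 0.04233223] 7.2 [ 0.62152599  1.406523   -5.40606918] [ 0.28702399 -0.02816694 -0.09195643]
190 [197 198 199 200 201 202]
320 [197 198 199 200 201 202]
[0.60398326 0.23308039 0.04240677] 7.25 [-0.41172856  1.83041648 -6.13079759] [ 0.23644237 -0.01194613 -0.1260025 ]
```

Emit:
send_rows:
  moves: [0, 0, 0, 0, 0, -0.1, -1, 0, 0, 0, 0, 0, 0, -1]

```text
time_s: 7.45
position: [0.604, 0.233, 0.0414]
tcp_rot: [[-0.068, 0.998, -0.001], [0.998, 0.068, -0.0], [-0.0, -0.001, -1.0]]
force: [-0.1, 1.2, -4.9]
opening: 0.413
```

Emit:
send_rows:
  moves: [0, 0, 0, 0, 0, -0.05, -1, 0, 0, 0, 0, 0, 0, -1]

```text
time_s: 7.65
position: [0.6041, 0.2328, 0.041]
tcp_rot: [[-0.068, 0.998, -0.0], [0.998, 0.068, -0.0], [-0.0, -0.0, -1.0]]
force: [-0.0, 1.5, -5.3]
opening: 0.411
```

Emit:
send_rows:
  moves: [0, 0, 0, 0, 0, -0.07, -1, 0, 0, 0, 0, 0, 0, -1]

```text
time_s: 7.85
position: [0.6042, 0.2329, 0.0408]
tcp_rot: [[-0.068, 0.998, -0.0], [0.998, 0.068, 0.0], [0.0, -0.0, -1.0]]
force: [-0.2, 1.4, -2.4]
opening: 0.413
```

Emit:
send_rows:
  moves: [0, 0, 0, 0, 0, -0.05, -1, 0, 0, 0, 0, 0, 0, -1]

```text
time_s: 8.05
position: [0.6042, 0.2329, 0.0407]
tcp_rot: [[-0.068, 0.998, 0.0], [0.998, 0.068, 0.0], [0.0, 0.0, -1.0]]
force: [-2.6, 0.6, 3.2]
opening: 0.406
```

Emit:
send_rows:
  moves: [0, 0, 0, 0, 0, -0.05, -1, 0, 0, 0, 0, 0, 0, -1]

```text
time_s: 8.25
position: [0.6042, 0.2329, 0.0407]
tcp_rot: [[-0.068, 0.998, 0.0], [0.998, 0.068, 0.0], [0.0, 0.0, -1.0]]
force: [-3.6, 1.3, 6.9]
opening: 0.41
```

```bash
cat > meas.py <<'E'
from h import *
import sys
u=np.array([-.067,.9977])
c=cap('wrist',sys.argv[1]); g=c['pixels'].astype(int); s=read_state(); p=s['position'][:2]
rs=[]
for col in list(range(180,240))+list(range(310,380)):
    r=g[150:238,col]; m=np.nonzero(r[:,0]>1.6*r[:,1])[0]
    if 3<=len(m)<=9: rs.append(m.mean()+150)
br=np.median(rs); y=None
prof=g[150:238,266:287].sum(2).mean(1); k=np.nonzero(prof<80)[0][0]
f=k-1+(prof[k-1]-130)/max(1,prof[k-1]-prof[k]) if 0 else k-(80-prof[k])/(prof[k-1]-prof[k])
nr=150+f-.5
print('band row',br,'nose row',nr,prof[k-3:k+2].round())
b=onz(c,(276,br),.0225); n=onz(c,(276,nr),.0255)
print('band-nose along u mm: %.1f'%(1e3*(b-n)[:2].dot(u)), 'band fwd TCP %.1f'%(1e3*(b[:2]-p)@u),'nose %.1f'%(1e3*(n[:2]-p)@u))
print(s['position'],s['time_s'],s['force'])
E
python3 meas.py w8
```

```text
band row 199.5 nose row 201.0300164473684 [236. 243. 141.  26.  23.]
band-nose along u mm: 0.3 band fwd TCP 31.1 nose 30.8
[0.60421271 0.23286553 0.04071161] 8.3 [-3.18198827  1.38184471  7.46382013]
```

Emit:
send_rows:
  moves: [0, 0, 0, 0, 0, 0.1, 0.2, 0, 0, 0, 0, 0, 0, 0.4, 0, 0, 0, 0, 0, 0, 0.6, 0, 0, 0, 0, 0, 0, 0.6, 0, 0, 0, 0, 0, 0, 0.6, 0, 0, 0, 0, 0, 0, 0.6, 0, 0, 0, 0, 0, 2.0, 0.6, 0, 0, 0, 0, 0, 2.5, 0.6, 0, 0, 0, 0, 0, 2.5, 0.6, 0, 0, 0, 0, 0, 0, -1]

```text
time_s: 9.3
position: [0.6071, 0.2334, 0.114]
tcp_rot: [[-0.068, 0.998, 0.008], [0.998, 0.068, 0.002], [0.001, 0.008, -1.0]]
force: [1.9, 0.5, -0.1]
opening: 0.767
```

```bash
python3 meas.py w9
python3 - <<'E'
from h import *
c=load('w9'); cv2.imwrite('pics/w9c.png',cv2.resize(c['pixels'][20:300,150:410,::-1],None,fx=2,fy=2,interpolation=cv2.INTER_CUBIC))
E
```

```text
band row 180.5 nose row 181.25781845919147 [293. 303. 175.  50.  74.]
band-nose along u mm: 0.1 band fwd TCP 30.7 nose 30.6
[0.60577415 0.23312988 0.11218385] 9.35 [-0.19197018  0.20901435 -0.55506434]
```

View pics/w9c.png

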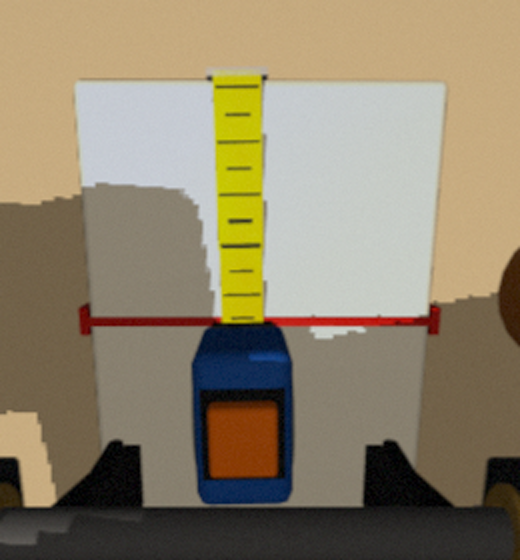

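Run:
```python
from h import *
c=load('w9'); p=onz(c,(271,240.3),.090); print(p, read_state()['position'], read_state()['opening'])
```

```text
[0.60392535 0.23423404 0.09      ] [0.60577415 0.23312988 0.11218385] 0.7331774152758839
```

Emit:
send_rows:
  moves: [0, 0, 0, 0, 0, 0, -1, 0, 0, 0, 0, 0, 0, -1, 0, 0, 0, 0, 0, 0, -1, 0, 0, 0, 0, 0, 0, -1, 0, 0, 0, 0, 0, 0, -1, 0, 0, 0, 0, 0, 0, -1]

```text
time_s: 9.95
position: [0.6042, 0.2328, 0.11]
tcp_rot: [[-0.068, 0.998, -0.0], [0.998, 0.068, -0.0], [-0.0, -0.0, -1.0]]
force: [0.1, 0.0, 0.0]
opening: 0.202
```

Emit:
send_rows:
  moves: [0, 0, 0, 0, 0.1, 0, -1, 0, 0, 0, 0, 0, 0, -1, 0, 0, 0, 0, 0, -1.0, -1, 0, 0, 0, 0, 0, -0.8, -1, 0, 0, 0, 0, 0, -0.3, -1, 0, 0, 0, 0, 0, -0.3, -1, 0, 0, 0, 0, 0, -0.2, -1, 0, 0, 0, 0, 0, -0.1, -1, 0, 0, 0, 0, 0, 0, -1]

```text
time_s: 10.85
position: [0.6042, 0.2338, 0.0832]
tcp_rot: [[-0.068, 0.998, -0.0], [0.998, 0.068, -0.0], [-0.0, -0.0, -1.0]]
force: [-0.3, 0.0, -0.2]
opening: 0.008
```

Emit:
send_rows:
  moves: [0, 0, 0, 0, 0, -0.1, -1, 0, 0, 0, 0, 0, -0.1, -1]

```text
time_s: 11.05
position: [0.6045, 0.2338, 0.0824]
tcp_rot: [[-0.068, 0.998, 0.001], [0.998, 0.068, 0.0], [0.0, 0.001, -1.0]]
force: [-3.5, -0.3, 10.8]
opening: 0.005
```

Emit:
send_rows:
  moves: [0, 0, 0, 0, 0, -0.1, -1, 0, 0, 0, 0, 0, -0.1, -1]

```text
time_s: 11.25
position: [0.6047, 0.2339, 0.0823]
tcp_rot: [[-0.068, 0.998, 0.001], [0.998, 0.068, 0.0], [-0.0, 0.001, -1.0]]
force: [-5.2, -1.7, 20.6]
opening: 0.004
```

Emit:
send_rows:
  moves: [0, 0, 0, 0, 0, 0.3, -1, 0, 0, 0, 0, 0, 1.0, -1, 0, 0, 0, 0, 0, 2.0, 1, 0, 0, 0, 0, 0, 0, 1, 0, 0, 0, 0, 0, 0, 1]

```text
time_s: 11.75
position: [0.6047, 0.2338, 0.1126]
tcp_rot: [[-0.068, 0.998, 0.001], [0.998, 0.068, 0.0], [0.0, 0.001, -1.0]]
force: [-0.2, 0.5, -0.0]
opening: 0.193
```

```bash
python3 meas.py w10
python3 - <<'E'
from h import *
c=load('w10'); cv2.imwrite('pics/w10c.png',cv2.resize(c['pixels'][20:300,150:410,::-1],None,fx=2,fy=2,interpolation=cv2.INTER_CUBIC))
E
```

```text
band row 181.5 nose row 182.27327378907592 [329. 330. 187.  49.  74.]
band-nose along u mm: 0.1 band fwd TCP 29.9 nose 29.8
[0.6040459  0.23370465 0.11189721] 11.8 [-0.2907339  -0.6750077   0.15259579]
```

View pics/w10c.png

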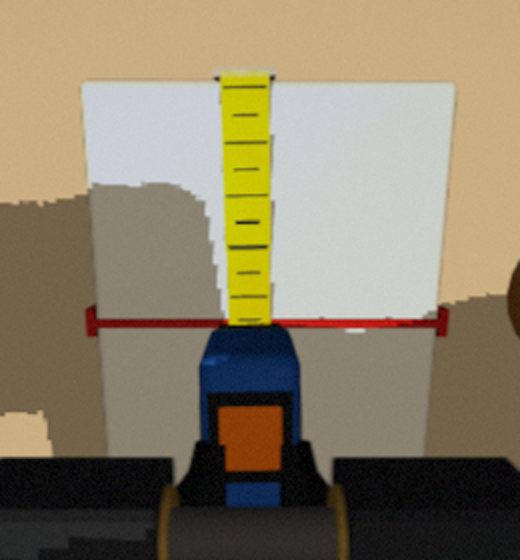

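Run:
```python
from h import *
for f in ('w9','w10'):
    c=load(f); g=c['pixels'].astype(int); L=[];pc=[]
    for row in range(62,176,3):
        r=g[row,230:320]; m=np.nonzero((r[:,0]>130)&(r[:,2]<0.45*r[:,0]))[0]
        if len(m)>12: q=onz(c,(m.mean()+230,row),.0255)[:2]; L.append(q)
    L=np.array(L,np.float32); v=cv2.fitLine(L,cv2.DIST_L1,0,.01,.01).ravel(); print(f,np.degrees(np.arctan2(v[1],v[0])),v,len(L))
    n=onz(c,(276,181.5),.0255); print(n)
    ys,xs=np.nonzero((g[200:300,240:320,0]>110)&(g[200:300,240:320,2]<60)&(g[200:300,240:320,0]>1.5*g[200:300,240:320,1])); print('btn px',xs.min()+240,xs.max()+240,ys.min()+200,ys.max()+200)
    for z in (.082,.09): print(onz(c,((xs.min()+xs.max())/2+240,(ys.min()+ys.max())/2+200),z))
print(read_state()['position'])
```

```text
w9 -85.16948 [ 0.0842085  -0.99644816  0.5975405   0.3110547 ] 33
[0.60588971 0.26356351 0.0255    ]
btn px 255 287 224 257
[0.60406263 0.23092506 0.082     ]
[0.60393445 0.23408817 0.09      ]
w10 -85.211395 [ 0.08347961 -0.9965095   0.5971542   0.314883  ] 34
[0.60281103 0.26412823 0.0255    ]
btn px 260 290 223 254
[0.60408781 0.23356592 0.082     ]
[0.60390081 0.23667089 0.09      ]
[0.6040459  0.23370465 0.11189721]
```

Emit:
send_rows:
  moves: [0, 0, -8.1, 0, 0, 0, 1, 0, 0, -8.1, 0, 0, 0, 1, 0, 0, -8.1, 0, 0, 0, 1, 0, 0, -8.1, 0, 0, 0, 1, 0, 0, -8.1, 0, 0, 0, 1, 0, 0, -8.1, 0, 0, 0, 1, 0, 0, -8.1, 0, 0, 0, 1, 0, 0, -8.1, 0, 0, 0, 1, 0, 0, -8.1, 0, 0, 0, 1, 0, 0, -8.1, 0, 0, 0, 1, 0, 0, -8.1, 0, 0, 0, 1, 0, 0, 0, 0, 0, 0, 1, 0, 0, 0, 0, 0, 0, 1]

```text
time_s: 13.1
position: [0.6038, 0.2337, 0.1114]
tcp_rot: [[0.996, 0.086, -0.002], [0.086, -0.996, -0.0], [-0.002, 0.0, -1.0]]
force: [-0.3, 0.4, -0.1]
opening: 1.004
```

Run:
```python
from h import *
c=cap('wrist','w11'); s=read_state(); print(s['position'],s['tcp_rot'].round(4),s['opening'],s['time_s'],s['joint_positions'])
```

```text
[0.60391761 0.23368748 0.11162686] [[ 9.963e-01  8.590e-02 -1.200e-03]
 [ 8.590e-02 -9.963e-01 -3.000e-04]
 [-1.300e-03  2.000e-04 -1.000e+00]] 1.0005871114176412 13.15 [ 1.12845357e+01  3.95052164e+01  8.38759514e+01 -1.29388411e-03
  5.66913914e+01  9.63568362e+01]
```

View pics/w11.png

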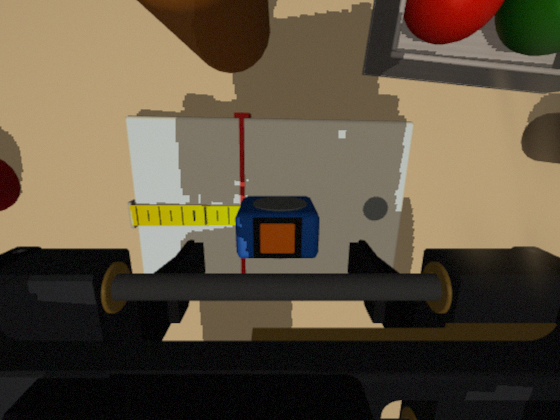

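Emit:
send_rows:
  moves: [0, 0, 0, 0, 0, -2.5, 1, 0, 0, 0, 0, 0, -2.5, 1, 0, 0, 0, 0, 0, -2.0, 1, 0, 0, 0, 0, 0, -0.7, 1, 0, 0, 0, 0, 0, 0, 1]

```text
time_s: 13.65
position: [0.6034, 0.2336, 0.0341]
tcp_rot: [[0.996, 0.084, -0.003], [0.084, -0.996, -0.001], [-0.003, 0.0, -1.0]]
force: [-0.1, 0.1, 0.2]
opening: 0.998
```

Run:
```python
from h import *
c=cap('wrist','w12'); s=read_state(); print(s['position'],s['force'],s['opening'],s['time_s'])
```

```text
[0.60435966 0.23382602 0.03524639] [-0.45470566  0.16206605  0.41259142] 0.9980107272403872 13.7
```

View pics/w12.png

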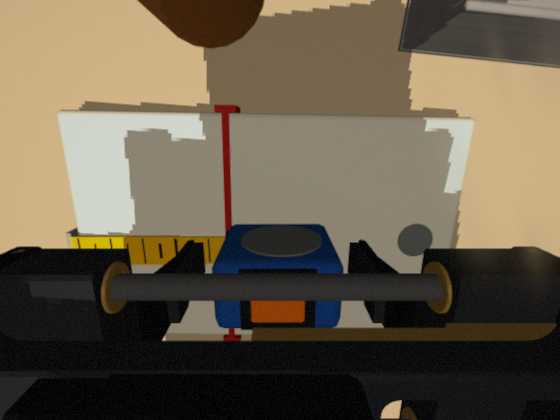

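Emit:
send_rows:
  moves: [0, 0, 0, 0, 0, 0, -1, 0, 0, 0, 0, 0, 0, -1, 0, 0, 0, 0, 0, 0, -1, 0, 0, 0, 0, 0, 0, -1, 0, 0, 0, 0, 0, 0, -1, 0, 0, 0, 0, 0, 0, -1, 0, 0, 0, 0, 0, 1.0, -1, 0, 0, 0, 0, 0, 3.0, -1, 0, 0, 0, 0, 0, 3.5, -1, 0, 0, 0, 0, 0, 2.5, -1, 0, 0, 0, 0, 0, 0, -1]

```text
time_s: 14.8
position: [0.6066, 0.2346, 0.1388]
tcp_rot: [[0.996, 0.084, 0.007], [0.083, -0.997, 0.002], [0.007, -0.001, -1.0]]
force: [0.8, -0.8, -4.7]
opening: 0.686
```

Run:
```python
from h import *
c=cap('wrist','w13'); s=read_state(); print(s['position'],s['force'],s['opening'],s['time_s'])
T=load('top0'); 
def tp(x,y): return (345+(x+.5)/7.5-.5,190+(y+.5)/7.5-.5)
S=load('scene0')
def sp(x,y): return (75+(x+.5)/6-.5,200+(y+.5)/6-.5)
print('floor corners far/near open', onz(T,tp(80,150),.022),onz(T,tp(90,252),.022))
for n,a in [('far wall open inner',(100,139)),('far open outer',(95,121)),('near open inner',(112,277)),('near open outer',(116,297)),('far shut',(695,72)),('near shut',(715,246))]: print(n,onz(T,tp(*a),.068).round(4))
print('scene: near(robot) wall open top',onz(S,sp(678,62),.068),'far wall open top',onz(S,sp(695,183),.068))
```

```text
[0.6049316  0.2341519  0.13640963] [ 0.41733665 -1.32452043 -5.75095212] 0.6900220850945137 14.85
floor corners far/near open [ 0.60974898 -0.09699589  0.022     ] [ 0.5704477  -0.09933354  0.022     ]
far wall open inner [ 0.609  -0.0963  0.068 ]
far open outer [ 0.6157 -0.0947  0.068 ]
near open inner [ 0.5579 -0.0988  0.068 ]
near open outer [ 0.5505 -0.0999  0.068 ]
far shut [ 0.6297 -0.3168  0.068 ]
near shut [ 0.5651 -0.3204  0.068 ]
scene: near(robot) wall open top [ 0.55470834 -0.10051386  0.068     ] far wall open top [ 0.61417804 -0.09270911  0.068     ]
```

View pics/w13.png

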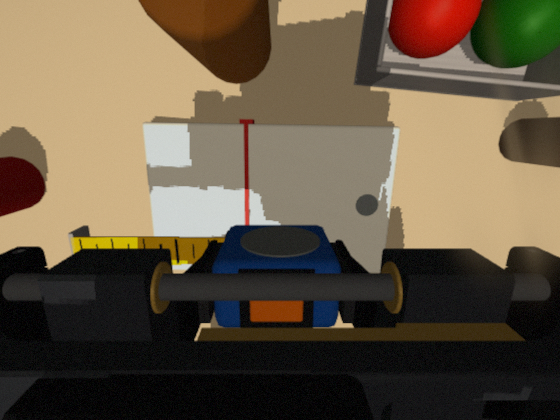

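Emit:
send_rows:
  moves: [0, 0, -0.1, -0.13, -2.0, 0, -1, 0, 0, -0.1, -0.13, -4.3, 0, -1, 0, 0, -0.1, -0.13, -4.6, 0, -1, 0, 0, -0.1, -0.13, -4.6, 0, -1, 0, 0, -0.1, -0.13, -4.6, 0, -1, 0, 0, -0.1, -0.13, -4.6, 0, -1, 0, 0, -0.1, -0.13, -4.6, 0, -1, 0, 0, -0.1, -0.13, -4.6, 0, -1, 0, 0, -0.1, -0.13, -4.6, 0, -1, 0, 0, -0.1, -0.13, -4.3, 0, -1, 0, 0, -0.1, -0.05, -2.15, 0, -1, 0, 0, 0, 0, 0, -1.0, -1, 0, 0, 0, 0, 0, 0, -1, 0, 0, 0, 0, 0, 0, -1]

```text
time_s: 16.25
position: [0.589, -0.2136, 0.123]
tcp_rot: [[0.998, 0.065, -0.005], [0.065, -0.998, 0.003], [-0.005, -0.004, -1.0]]
force: [0.8, -0.1, -5.9]
opening: 0.689
```

Run:
```python
from h import *
c=cap('wrist','w14'); cap('top','t14'); cap('scene','s14'); s=read_state(); print(s['position'],s['tcp_rot'].round(4),s['force'],s['opening'],s['time_s'])
```

```text
[ 0.5907363  -0.21419033  0.12500767] [[ 9.978e-01  6.610e-02 -8.000e-04]
 [ 6.610e-02 -9.978e-01  7.000e-04]
 [-8.000e-04 -7.000e-04 -1.000e+00]] [-0.53441272 -0.30167856 -5.47679632] 0.6878026199224081 16.4
```

View pics/w14.png

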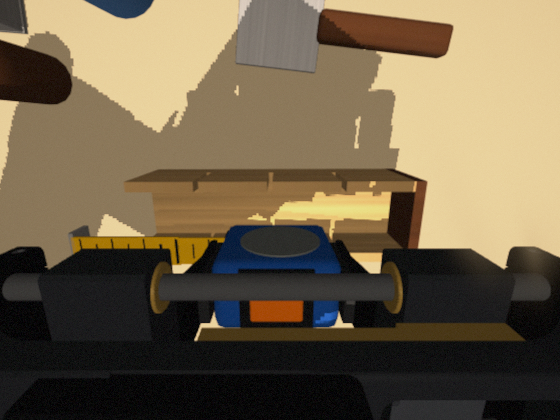

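View pics/s14.png

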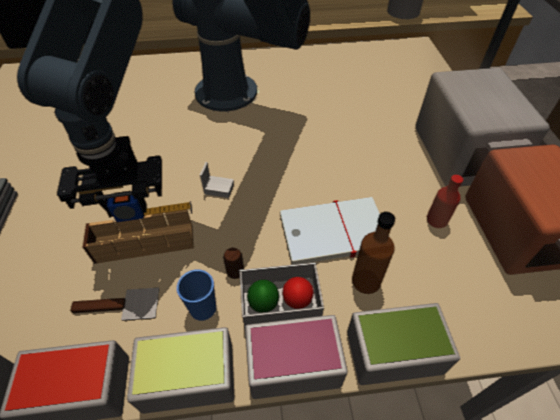

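View pics/t14.png

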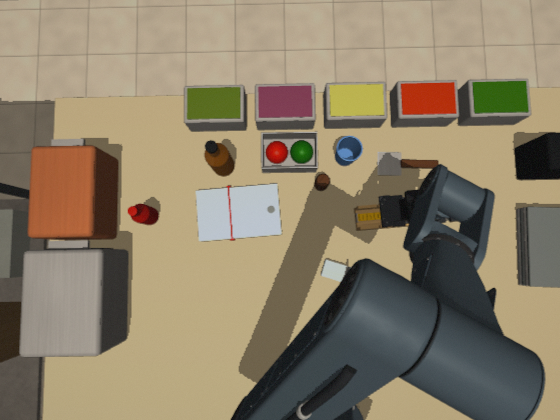

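Run:
```python
from h import *
c=load('w14'); cv2.imwrite('pics/w14c.png',cv2.resize(c['pixels'][155:275,60:440,::-1],None,fx=2.1,fy=4,interpolation=cv2.INTER_CUBIC))
t=load('t14'); cv2.imwrite('pics/t14c.png',cv2.resize(t['pixels'][190:240,345:450,::-1],None,fx=7.5,fy=7.5,interpolation=cv2.INTER_CUBIC))
```

```text
(no output)
```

View pics/w14c.png

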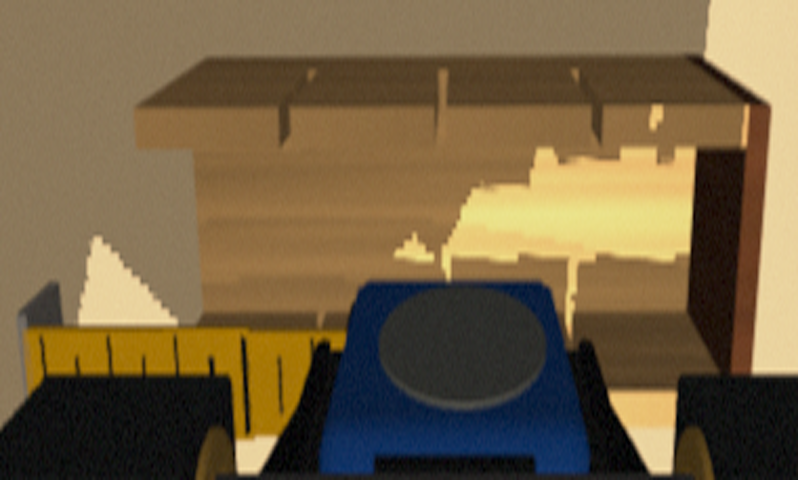

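View pics/t14c.png

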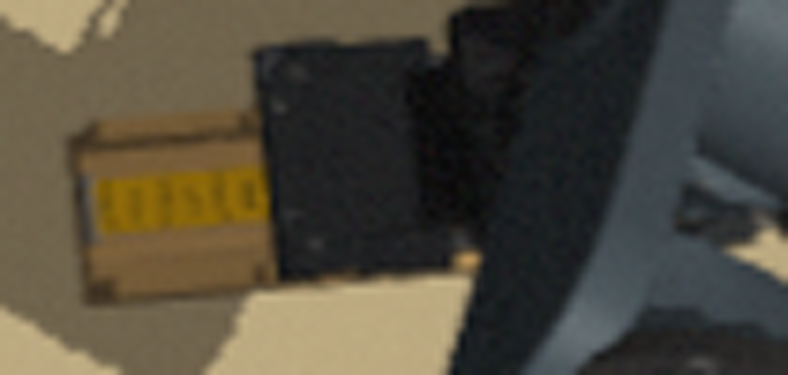

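Run:
```python
from h import *
c=load('w14'); p=np.array([.5907,-.2143]); g=np.array([-.0655,.9978]); n=np.array([.9978,.0655])
def q(x,y): return (60+(x+.5)/2.1-.5,155+(y+.5)/4-.5)
def rep(nm,px,z):
    P=onz(c,px,z)[:2]; print(nm,P.round(4),'along %.1f lat %.1f'%tuple(1e3*np.array([(P-p)@g,(P-p)@n])))
rep('top outer open',q(137,105),.068); rep('top inner open',q(134,148),.068); rep('outer top right',q(745,103),.068); rep('inner top right',q(742,148),.068)
rep('floor end far',q(195,165),.022); rep('floor end near',q(203,312),.022)
rep('floor/near wall right',q(700,313),.022);rep('near wall top inner L?',q(640,388),.068)
for z in (.112,.115): rep('hook top inner far corner',q(60,283),z); rep('hook near',q(25,325),z)
t=load('t14'); 
def tp(x,y): return (345+(x+.5)/7.5-.5,190+(y+.5)/7.5-.5)
P=onz(t,tp(92,210),.115); print('hook top view',P,1e3*(P[:2]-p)@g, 1e3*(P[:2]-p)@n)
for y in (178,232): P=onz(t,tp(180,y),.115); print('blade edges',1e3*(P[:2]-p)@n)
```

```text
top outer open [ 0.618  -0.0974] along 114.8 lat 34.9
top inner open [ 0.6096 -0.0957] along 117.1 lat 26.6
outer top right [ 0.6325 -0.3145] along -102.7 lat 35.1
inner top right [ 0.6239 -0.3151] along -102.7 lat 26.5
floor end far [ 0.5956 -0.0982] along 115.6 lat 12.5
floor end near [ 0.5594 -0.0999] along 116.2 lat -23.7
floor/near wall right [ 0.574  -0.3262] along -110.6 lat -24.0
near wall top inner L? [ 0.5725 -0.2857] along -70.1 lat -22.8
hook top inner far corner [ 0.5975 -0.0948] along 118.8 lat 14.6
hook near [ 0.5897 -0.0834] along 130.7 lat 7.6
hook top inner far corner [ 0.5987 -0.0968] along 116.7 lat 15.7
hook near [ 0.591  -0.0856] along 128.4 lat 8.7
hook top view [ 0.57887357 -0.08384907  0.115     ] 130.9385712834751 -3.2558756973035887
blade edges 5.417076275358388
blade edges -13.636785731545293
```

Run:
```python
from h import *
c=load('w14'); im=c['pixels'].astype(int); p=np.array([.5907,-.2143]); g=np.array([-.0655,.9978]); n=np.array([.9978,.0655])
L=[]
for x in range(76,205,4):
    col=im[225:250,x]; m=np.nonzero((col[:,0]>100)&(col[:,2]<.25*col[:,0]))[0]
    if len(m): P=onz(c,(x,225+m[0]-.5),.1155)[:2]; L.append(((P-p)@g*1e3,(P-p)@n*1e3))
L=np.array(L); print(L.round(1)[::4]); print(np.degrees(np.polyfit(L[:,0],L[:,1],1)[0]))
# case nose/ hook x
print(np.polyval(np.polyfit(L[:,0],L[:,1],1),[0,127]))
```

```text
[[125.4   8.5]
 [115.4   8.5]
 [105.4   8.5]
 [ 95.4   8.5]
 [ 85.5   8.5]
 [ 75.5   8.5]
 [ 65.5   8.5]
 [ 55.6   8.5]
 [ 45.6   8.5]]
-0.017504966290180828
[8.55087894 8.51207799]
```

Emit:
send_rows:
  moves: [0, 0, 0, 0.23, 0, -2.0, -1, 0, 0, 0, 0, 0, -2.0, -1, 0, 0, 0, 0, 0, -1.0, -1, 0, 0, 0, 0, 0, 0, -1]

```text
time_s: 16.8
position: [0.592, -0.2143, 0.0739]
tcp_rot: [[0.998, 0.065, -0.003], [0.065, -0.998, 0.002], [-0.003, -0.002, -1.0]]
force: [0.3, 0.2, -6.1]
opening: 0.685
```

Run:
```python
from h import *
c=cap('wrist','w15'); s=read_state(); print(s['position'],s['force'],s['moment'],s['opening'],s['time_s'])
cv2.imwrite('pics/w15c.png',cv2.resize(c['pixels'][130:340,20:500,::-1],None,fx=1.65,fy=2.5,interpolation=cv2.INTER_CUBIC))
```

```text
[ 0.59288449 -0.21497123  0.07499043] [-0.19406121 -0.07334887 -5.81882286] [-0.10629745  0.14680694 -0.06587597] 0.6834735816406224 16.85
```

View pics/w15c.png

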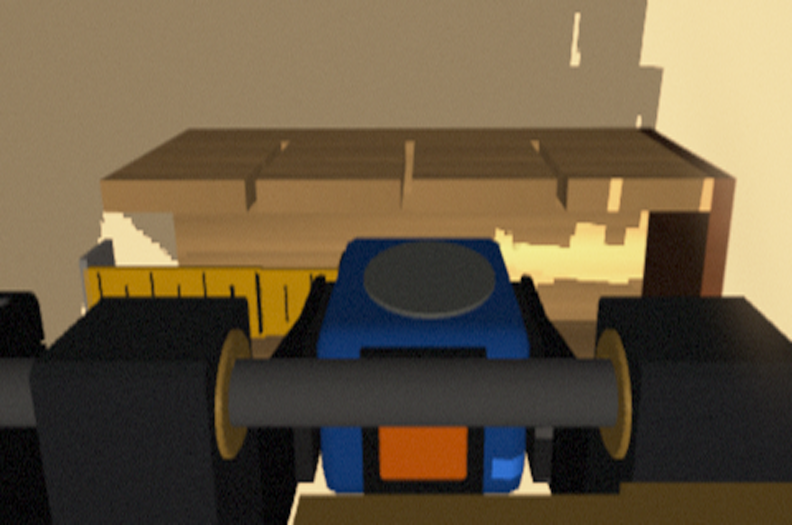

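Emit:
send_rows:
  moves: [0, 0, 0, 0, 0, -1.5, -1, 0, 0, 0, 0, 0, -1.3, -1, 0, 0, 0, 0, 0, -0.8, -1, 0, 0, 0, 0, 0, 0, -1]

```text
time_s: 17.25
position: [0.5918, -0.215, 0.0374]
tcp_rot: [[0.998, 0.064, -0.003], [0.064, -0.998, 0.002], [-0.003, -0.002, -1.0]]
force: [-0.1, 0.9, -6.0]
opening: 0.69
```

Run:
```python
from h import *
c=cap('wrist','w16'); s=read_state(); print(s['position'],s['force'],s['moment'],s['opening'],s['time_s'])
cv2.imwrite('pics/w16c.png',cv2.resize(c['pixels'][130:340,20:500,::-1],None,fx=1.65,fy=2.5,interpolation=cv2.INTER_CUBIC))
```

```text
[ 0.59240378 -0.21536055  0.03826275] [-3.43086942e-03  1.74701193e-02 -5.64266370e+00] [-0.10278872  0.1732908   0.00259026] 0.6900577425959167 17.3
```

View pics/w16c.png

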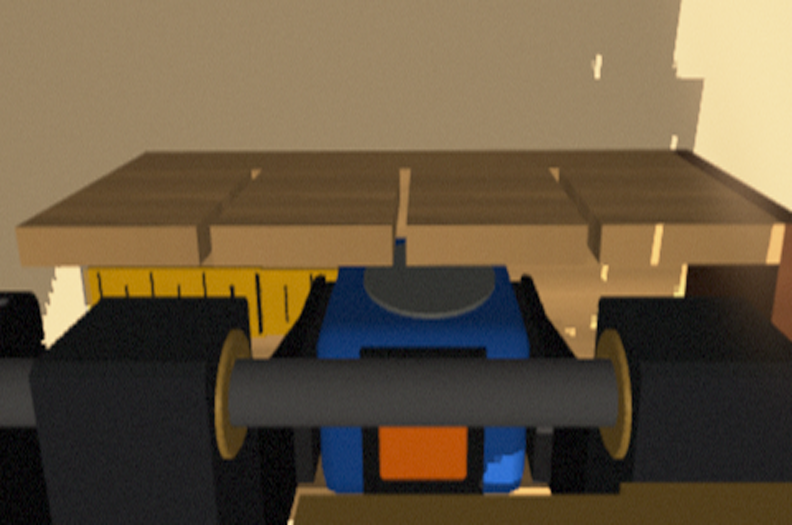

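Emit:
send_rows:
  moves: [0, 0, 0, 0.02, -0.3, -0.1, -1, 0, 0, 0, 0.02, -0.3, 0, -1, 0, 0, 0, 0.01, -0.2, 0, -1, 0, 0, 0, 0, 0, 0, -1]

```text
time_s: 17.7
position: [0.594, -0.2245, 0.0388]
tcp_rot: [[0.998, 0.064, 0.001], [0.064, -0.998, -0.001], [0.001, 0.001, -1.0]]
force: [-1.2, 0.7, -6.1]
opening: 0.689
```

Emit:
send_rows:
  moves: [0, 0, 0, 0.01, -0.15, 0, -1, 0, 0, 0, 0, 0, 0, -1]

```text
time_s: 17.9
position: [0.5938, -0.2254, 0.0385]
tcp_rot: [[0.998, 0.064, 0.0], [0.064, -0.998, -0.0], [0.0, 0.0, -1.0]]
force: [0.1, -0.2, -5.4]
opening: 0.689
```

Emit:
send_rows:
  moves: [0, 0, 0, 0.01, -0.1, 0, -1, 0, 0, 0, 0, 0, 0, -1]

```text
time_s: 18.1
position: [0.5937, -0.2259, 0.0383]
tcp_rot: [[0.998, 0.064, -0.0], [0.064, -0.998, 0.001], [-0.0, -0.001, -1.0]]
force: [0.2, 0.6, -6.1]
opening: 0.686
```

Emit:
send_rows:
  moves: [0, 0, 0, 0.01, -0.1, 0, -1, 0, 0, 0, 0, 0, 0, -1]

```text
time_s: 18.3
position: [0.5937, -0.2265, 0.0382]
tcp_rot: [[0.998, 0.064, -0.001], [0.064, -0.998, 0.001], [-0.001, -0.001, -1.0]]
force: [0.3, 2.4, -5.9]
opening: 0.684
```

Emit:
send_rows:
  moves: [0, 0, 0, 0.01, -0.1, 0, -1, 0, 0, 0, 0, 0, 0, -1]

```text
time_s: 18.5
position: [0.5936, -0.2268, 0.038]
tcp_rot: [[0.998, 0.063, -0.001], [0.063, -0.998, 0.003], [-0.001, -0.003, -1.0]]
force: [-0.1, 4.2, -5.7]
opening: 0.688
```

Run:
```python
from h import *
c=cap('wrist','w17'); cap('scene','s17');cap('top','t17');s=read_state(); print(s['position'],s['force'],s['moment'],s['opening'],s['time_s'])
a=cv2.resize(load('s17')['pixels'][195:265,75:205,::-1],None,fx=4.5,fy=4,interpolation=cv2.INTER_CUBIC)
b=cv2.resize(load('t17')['pixels'][190:240,345:450,::-1],None,fx=5.5,fy=5.5,interpolation=cv2.INTER_CUBIC)
h=np.zeros((a.shape[0]+b.shape[0],600,3),np.uint8); h[:a.shape[0],:a.shape[1]]=a; h[a.shape[0]:,:b.shape[1]]=b; cv2.imwrite('pics/st17.png',h)
```

```text
[ 0.59362671 -0.22674976  0.03804926] [ 1.29000286  4.61133128 -6.69190107] [ 0.92415205 -0.00176033 -0.08056536] 0.6904523268043902 18.65
```

View pics/st17.png

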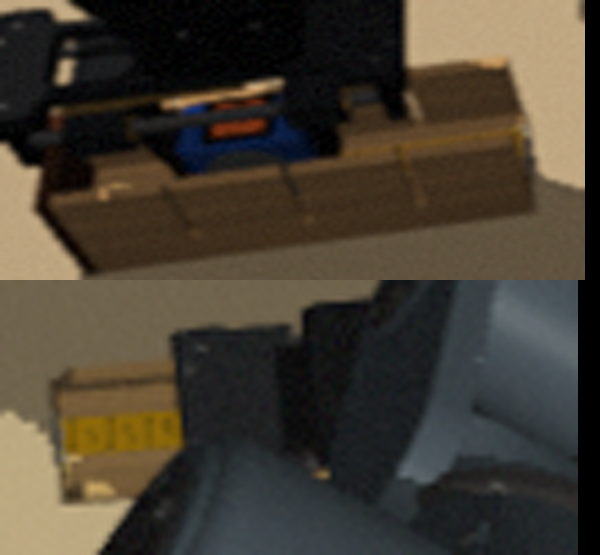

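Emit:
send_rows:
  moves: [0, 0, 0, 0, 0, -0.15, -1, 0, 0, 0, 0, 0, -0.1, -1, 0, 0, 0, 0, 0, 0, -1]

```text
time_s: 18.95
position: [0.5934, -0.2268, 0.0361]
tcp_rot: [[0.998, 0.064, -0.002], [0.064, -0.998, 0.002], [-0.001, -0.002, -1.0]]
force: [-0.5, 5.8, -2.7]
opening: 0.688
```

Emit:
send_rows:
  moves: [0, 0, 0, 0, 0, -0.05, -1, 0, 0, 0, 0, 0, 0, -1]

```text
time_s: 19.15
position: [0.5934, -0.2268, 0.0361]
tcp_rot: [[0.998, 0.064, -0.001], [0.064, -0.998, 0.002], [-0.001, -0.002, -1.0]]
force: [-1.6, 5.4, -0.3]
opening: 0.685
```

Emit:
send_rows:
  moves: [0, 0, 0, 0, 0, -0.05, -1, 0, 0, 0, 0, 0, 0, -1]

```text
time_s: 19.35
position: [0.5934, -0.2268, 0.036]
tcp_rot: [[0.998, 0.064, -0.001], [0.064, -0.998, 0.002], [-0.001, -0.002, -1.0]]
force: [-1.6, 6.9, 2.6]
opening: 0.686
```

Emit:
send_rows:
  moves: [0, 0, 0, 0, 0, -0.05, -1, 0, 0, 0, 0, 0, 0, -1, 0, 0, 0, 0, 0, 0, 0.6, 0, 0, 0, 0, 0, 0, 0.8, 0, 0, 0, 0, 0, 0, 0.9, 0, 0, 0, 0, 0, 0, 0.9, 0, 0, 0, 0, 0, 0, 0.9]

```text
time_s: 20.05
position: [0.5944, -0.2289, 0.0346]
tcp_rot: [[0.998, 0.064, 0.001], [0.064, -0.998, -0.001], [0.001, 0.001, -1.0]]
force: [0.2, 0.0, -0.5]
opening: 0.939
```

Run:
```python
from h import *
c=cap('wrist','w18'); s=read_state(); print(s['position'],s['force'],s['moment'],s['opening'],s['time_s'])
cv2.imwrite('pics/w18c.png',cv2.resize(c['pixels'][130:340,20:500,::-1],None,fx=1.65,fy=2.5,interpolation=cv2.INTER_CUBIC))
```

```text
[ 0.59425806 -0.22875301  0.03441914] [ 0.63903193 -0.10209081 -0.53409428] [-0.06749547  0.08826081 -0.03307367] 0.9446095903781425 20.1
```

View pics/w18c.png

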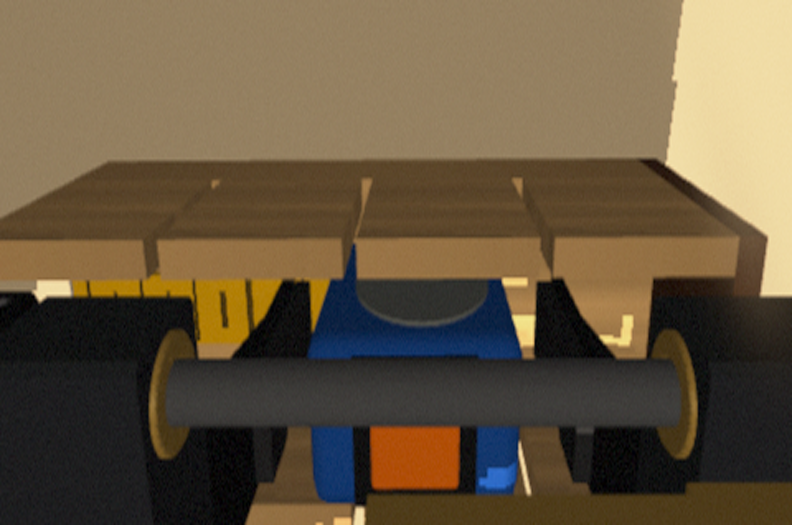

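Released; lift clear, then move away so the cameras see it.

Emit:
send_rows:
  moves: [0, 0, 0, 0, 0, 1.0, 0.9, 0, 0, 0, 0, 0, 3.0, 0.9, 0, 0, 0, 0, 0, 4.0, 1, 0, 0, 0, 0, 0, 4.0, 1, 0, 0, 0, 0, 0, 4.0, 1, 0, 0, 0, 0, 0, 0, 1, 0, 0, 0, 0, 0, 0, 1]

```text
time_s: 20.8
position: [0.5945, -0.2285, 0.1962]
tcp_rot: [[0.998, 0.064, 0.003], [0.064, -0.998, -0.002], [0.003, 0.002, -1.0]]
force: [-0.1, 0.3, -0.2]
opening: 0.995
```

Run:
```python
from h import *
c=cap('wrist','w19'); cap('scene','s19'); s=read_state(); print(s['position'],s['force'],s['time_s'])
```

```text
[ 0.59300395 -0.2276203   0.19339044] [-0.08132125  0.86920677 -0.8121702 ] 20.9
```

View pics/w19.png

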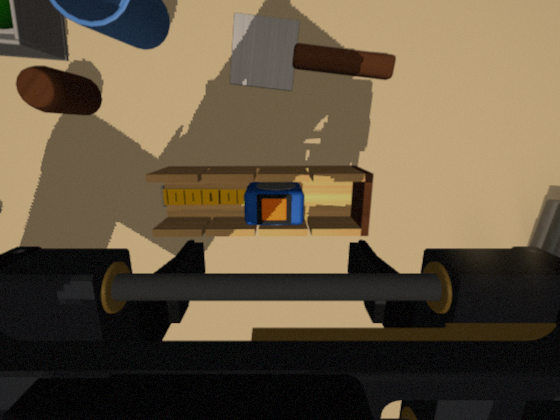

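Emit:
send_rows:
  moves: [0, 0, 0, -1.5, 3, 0, 1, 0, 0, 0, -1.5, 4, 0, 1, 0, 0, 0, -1.5, 4, 0, 1, 0, 0, 0, -1.5, 2, 0, 1, 0, 0, 0, 0, 0, 0, 1, 0, 0, 0, 0, 0, 0, 1, 0, 0, 0, 0, 0, 0, 1]

```text
time_s: 21.6
position: [0.5347, -0.0992, 0.1938]
tcp_rot: [[0.998, 0.064, 0.0], [0.064, -0.998, -0.0], [-0.0, 0.0, -1.0]]
force: [-0.4, -0.6, 0.5]
opening: 1.001
```

Run:
```python
from h import *
c=cap('wrist','w20'); cap('scene','s20'); cap('top','t20'); s=read_state(); print(s['position'],s['force'],s['time_s'])
cv2.imwrite('pics/w20c.png',cv2.resize(c['pixels'][90:260,240:480,::-1],None,fx=3.3,fy=3.3,interpolation=cv2.INTER_CUBIC))
cv2.imwrite('pics/s20c.png',cv2.resize(load('s20')['pixels'][200:270,75:205,::-1],None,fx=6,fy=6,interpolation=cv2.INTER_CUBIC))
```

```text
[ 0.53462826 -0.09929932  0.19401298] [ 1.50236768e-04 -5.00475775e-01  2.78179264e-01] 21.75
```

View pics/w20c.png

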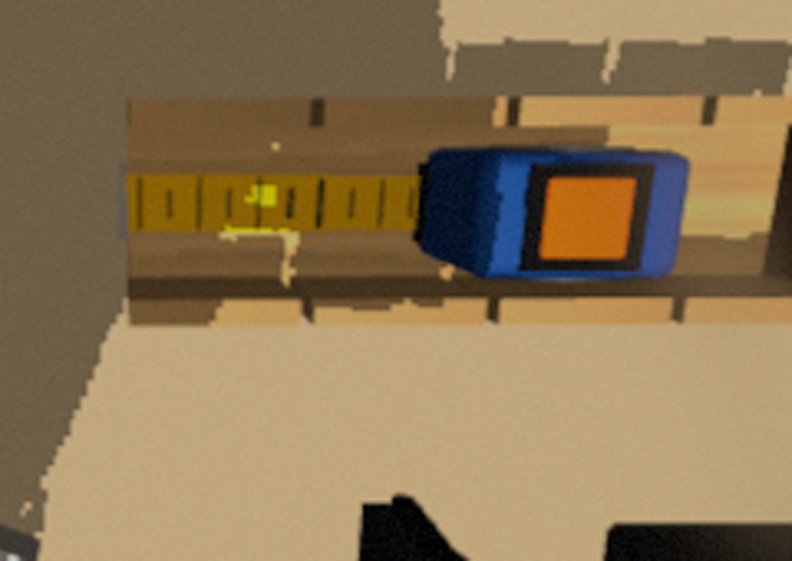

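View pics/s20c.png

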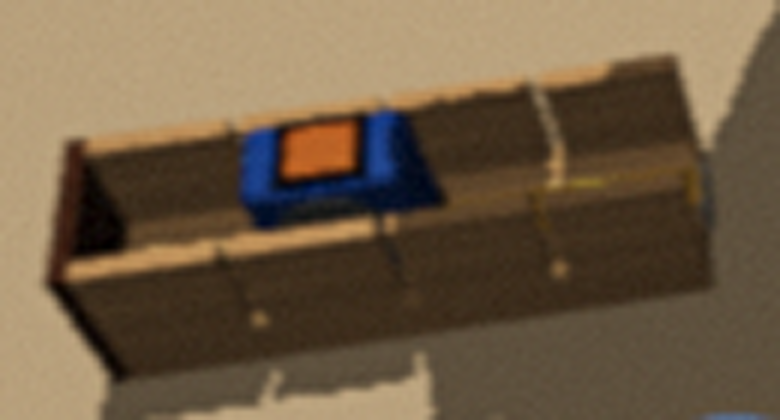

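View pics/t20.png

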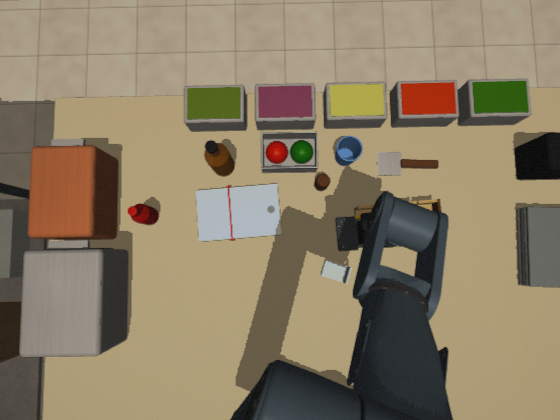

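Run:
```python
from h import *
c=load('w20'); g=np.array([-.064,.998])
q=lambda x,y:(240+(x+.5)/3.3-.5,90+(y+.5)/3.3-.5)
e=onz(c,q(127.5,205),.022); n=onz(c,q(420,205),.0255); h=onz(c,q(126,205),.0255); bt=onz(c,q(587,218),.082); b9=onz(c,q(587,218),.09)
print('end',e,'nose',n,'end-nose',1e3*(e-n)[:2]@g,'hook/blade end-nose',1e3*(h-n)[:2]@g,'btn-nose',1e3*(n-bt)[:2]@g)
im=c['pixels'].astype(int)
for y in (140,152,160): print(y,im[y,270:286].tolist())
```

```text
end [ 0.58378297 -0.09846775  0.022     ] nose [ 0.59023508 -0.19681369  0.0255    ] end-nose 98.5621856797364 hook/blade end-nose 99.09176058555606 btn-nose 29.91002636657502
140 [[108, 92, 70], [109, 94, 68], [110, 94, 70], [109, 95, 69], [110, 94, 70], [107, 93, 72], [91, 82, 69], [88, 80, 70], [96, 80, 64], [109, 84, 53], [108, 78, 46], [109, 81, 48], [106, 79, 44], [108, 82, 46], [109, 81, 46], [109, 83, 49]]
152 [[110, 95, 71], [110, 94, 71], [110, 93, 71], [109, 93, 68], [109, 93, 70], [107, 94, 75], [97, 89, 77], [99, 88, 72], [115, 92, 48], [129, 93, 11], [137, 99, 7], [111, 81, 11], [92, 65, 10], [122, 87, 6], [138, 99, 3], [140, 102, 19]]
160 [[109, 92, 68], [107, 93, 69], [110, 93, 70], [107, 92, 69], [113, 95, 74], [105, 91, 72], [97, 89, 78], [91, 85, 79], [101, 84, 65], [119, 91, 45], [120, 88, 37], [118, 86, 40], [120, 88, 46], [124, 90, 41], [125, 93, 42], [127, 92, 43]]
```

```bash
python3 -c "
from rig import *
print(hand_in()); print(read_state()['time_s'])"
```

```text
the job is handed in; nothing more can be done
None
the job is handed in; nothing more can be done
```

I hooked the tape over the board end away from the hang-hole, drew it to the red band and locked it. It now lies upright in the wooden guide, with its hook against the open end. The job was handed in after about 22 s of the 58 s allowed; no verdict was reported.

- **Board:** the nose measured within about 0.3 mm of the band's middle before the case was released. It measured 0.1 mm just before and just after the lock was pressed. I pressed the lock to its stop with about 20 N. I saw no sign that the blade slipped in as the lock caught.
- **Guide:** I drew the tape back until the hook pulled against the end with about 4 to 7 N, lowered it to the floor and let go. In the last close view the hook shows no gap beyond about 1 mm, and the button was still down.
- **Disagreement:** the guide length, end to nose, measured about 98.5 mm. The band measured 96.5 to 97.4 mm from the board end. That gap is within the 2 mm camera calibration.
- **Placement in the guide:** by eye the case may sit very slightly turned in the channel; I did not measure that.
- **Other things:** by eye in the last top picture, the other things stood where they were at the start; the arm hid part of that view. The arm was clear of everything.

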